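Refill the battery rack by the door

ROBOT

A 6-joint arm with a two-finger parallel gripper is mounted at the origin on the work surface. World frame = base frame: x ahead of the robot, y to its left, z up, the work surface at z = 0. Lengths are in m, angles in rad, forces in N, time in s.
With the tool pointing down it reaches from about 0.25 to 0.725 m from the base axis. Payload 4 kg.
Tool frame: the origin (TCP) lies midway between the tips of the shut fingers; the grasp point (between the pads) lies 19 mm behind it; z points along the fingers, y is the direction in which the jaws open and shut (so a half turn about z gives the same grasp; the last joint's range is limited). The gripper opens to 85 mm and grips with 20 to 120 N. Pads are 22 mm wide; open, the fingers measure 114 mm over their backs; the gripper's body (76 mm by 85 mm) begins 54 mm behind the grasp point. The pads swing forward as they close: fully open they stand 13 mm farther back than shut.
Start: joints at [1.202, 0.241, 0.005, 1.335, 0, 1.571], TCP at [0.18, 0.466, 0.231] pointing down, gripper open.
Joint ranges: [-2.72, 2.72], [-1.05, 1.87], [-1.09, 1.28], [-1.99, 2.15], [-1.42, 1.44], [-3.14, 3.14]. Speed limits (rad/s): [2.79, 2.79, 3.14, 3.14, 3.14, 3.14].

INTERFACE

Orientations are given as a unit quaternion [x, y, z, w].
In Python, from workcell import get_obs, camera, camera_model, job_done, masks_of gives the robot as it stands.
- The arm moves only by the tool jog_arm, never from a script. Its argument "deltas" is a list that holds one entry, the list of rows, each a list of 7 numbers: the shift along the tool's x, y, z in mm, then the turn, a rotation vector about the tool's x, y, z in degrees, then the finger opening in mm, from 0 to 85.4. A call has 1 to 5 rows; each row shifts and turns the pose as measured when the row begins, along the tool's axes as they then stand; what a row does not reach is not made up. A row lasts 1/10 s, in which the tool goes at most 50 mm and 8.59 degrees, less where a joint would pass 70% of its speed; a pose out of reach is approached as far as the arm can. A call with a gripper value outside its range is refused whole. The fingers move at their own pace and stop on an object; the grip force is fixed at half the most. Time passes only in rows, so rows that do not move let the fingers close. It gives the time, the measured TCP pose, the force and the opening at its end, in the units of the state.
- get_obs(): the state, without advancing time (a new reading comes with each control period).
- camera(name): name is "side" or "top"; returns the picture (384x512x3 uint8, red, green, blue); there is no depth.
- camera_model(name): a dict with "fovy" (degrees; the focal length in pixels is half the picture's height over the tangent of half this angle, whatever the lens; pixels are square), "cx", "cy" (the principal point, pixels), "pose" (4x4, takes a point from camera to world coordinates). Camera axes: x right, y down, z forward; pixel columns grow to the right and rows downward; lengths in m; the calibration is good to about 2 mm. A picture is of the moment at which its call begins. camera_model takes no time and is no camera call.
- job_done(): hands the job in, once; it reports no verdict.
Trained networks look in the newest picture that a camera, given by its name, has taken for a name from the list of things; names that differ only in an ending like _2 or _b are one class to them, and where a whole thing is asked for, a point or a joint stands for the part that bears it (a point fixed in the world has none). Each returns a list of dicts, best first, with "conf" (0 to 1); they miss things now and then, are a little off and sometimes report something else, mostly with a low value. They report only what shows in the picture. A call takes as long as a camera call. They do not tell look-alikes from the thing itself.
- masks_of(target, camera): "pixels" (384x512 bool, what is visible of it) and "at" ([column, row] in pixels, amid what is visible of it).
The state is a dict: "clock": time; "joint_pos": joint angles; "joint_vel": joint speeds; "tau": joint torques, N m; "eef_pos": TCP position; "tool_rot": TCP orientation; "ft_force": force on the tool from outside, world axes, zero at the start; "ft_torque": the same for the moment, N m; "grip_width": finger opening in m.
Only numpy, scipy, OpenCV 4.12 (cv2) and the standard library are available. Lean on these libraries where they do the work, as an engineer would, in place of code of your own. Each camera call takes 0.05 s, during which the arm holds its last target. There are 200 camera calls.

TASK

Refill the black battery rack through its upper deck: first load the thick battery lying in the porcelain tray (it is the older one, so it must come out first), laid crosswise on the upper deck so that it rolls down through the rack to the front lip. Then lift the thick battery out of the birch block, lay it on its side in the tray and let go of it, take it again across its middle and load it from the upper deck too, so that it comes to rest right behind the first. Leave the two thinner batteries, the keys and everything else where they are.

Things in the scene. Friction and masses are not known exactly. Their poses are not given: they have to be found in the camera images.
- rack: Fixed gravity-feed battery rack of black steel, 240 mm long (its x), 97 mm wide (its y), 157 mm high. Origin: underside, centre; its front points to its own -x. Two sloping decks, one over the other, each of two 5 mm rods (40 mm apart) between smooth sheet sides 67 mm apart. A battery laid crosswise (axis along the rack's y) on the upper deck and let go rolls through to the front lip of the lower deck
- rack_load (a point): Centre of a thick battery resting crosswise on the middle of the rack's upper deck (rack frame x -10, y 0, z 123 mm). This deck is open on top; it falls 10 degrees to +x, from a stop bar (128 mm high) at x = -63 mm to x = 58 mm, then a 45 mm gap down to the lower deck, before a rear stop 140 mm high. Its sides rise 25 mm above this point, flaring from 67 to 85 mm apart
- rack_lip (a point): Centre of a thick battery resting against the front lip at the low end of the rack's lower deck (rack frame x -109, y 0, z 34 mm). This deck falls 10 degrees to -x. The centre of the next battery, resting behind the first, lies 33 mm farther to the rack's +x and 6 mm higher
- tray: Fixed tray of white porcelain, 240 mm (its x) by 170 mm (its y) outside, walls 5 mm thick, rim 12 mm high, inner floor 5 mm high and flat. Origin: underside, centre. A keyring lies at its +x end (x over 45 mm in the tray's frame)
- block: Fixed birch block, 156 mm (its x) by 56 mm (its y) by 34 mm high. Origin: underside, centre. Three round wells of 37 mm diameter, 26 mm deep (floors 8 mm high), at x = -48, 0 and +48 mm; one holds the standing thick battery, the others the two thinner ones
- cell_lying: Thick steel battery, a cylinder 33 mm in diameter and 61 mm long with a 10 mm button at one end, about 140 g, lying on its side in the tray. Origin: its centre; its x is its long axis, towards the button. It can roll
- cell_standing: The same kind of thick battery (33 mm by 61 mm, about 140 g), standing button up in one of the wells; it rises 35 mm above the block. Origin: its centre; its z is its long axis, towards the button. Let go while leaning more than 30 degrees with its lower edge on a surface it falls onto its side
- small_cell1: Bystander: thinner battery, 26 mm in diameter, 50 mm long, standing in a well, its top 24 mm above the block. Origin: its centre
- small_cell2: Bystander: a second thinner battery, like the first
- keyring: Bystander: steel keyring with two keys, about 75 mm by 35 mm and 6 mm high, lying in the tray at its +x end. Origin: underside, near the keys' heads
- earbud_case: Bystander: white earbud case, 50 x 62 x 26 mm, on the credenza. Origin: centre of its underside
- torch: Bystander: black torch, 165 mm long, 48 mm thick, lying far behind the tray. Origin: centre of its underside
- room_spray: Bystander: amber glass bottle, 48 mm in diameter, 130 mm high, to the right of the rack. Origin: centre of its underside
- glasses_case: Bystander: grey glasses case, 165 x 65 x 42 mm, to the left of the block. Origin: centre of its underside
There are look-alikes about, which are no part of the job. Leave any orange look-alike of the cell_lying alone.

How it is judged:
By the outcome, as a careful person would: the job done as asked, in the order asked, and still so for the second after the job is handed in, with the robot touching nothing.
It also fails if it takes over 72 s, if anything falls off the work surface, if the arm or the gripper's body presses on something with over 40 N, if the wrist force passes 120 N, or if a joint passes its speed limit or range.

## Working session

There is one attempt and no reset: what is moved stays moved. The work goes in short steps, Python scripts to look and compute and a tool call to move; the robot and the scene stay as the last step left them, time stands still between calls to the robot, and variables do not carry over. Pictures are saved under pics/ and viewed, about 8 in all and at most 12, crops included, and the job is handed in when it is done.

Besides the shell and the picture viewer there is one more tool, called after "Emit:" as name(argument=value, ...), one argument or row to a line, values as JSON. jog_arm: Moves the arm, as the interface text tells. Its arguments: {"type":"object","properties":{"deltas":{"type":"array"}},"required":["deltas"]}

```bash
ls; mkdir -p pics; cat > h.py <<'E'
import numpy as np, cv2
from workcell import *
def snap(n,f=None):
    im=camera(n)
    if f: cv2.imwrite('pics/'+f,im[:,:,::-1])
    return im
def KT(n):
    m=camera_model(n); f=192/np.tan(np.radians(m['fovy'])/2)
    return np.array([[f,0,m['cx']],[0,f,m['cy']],[0,0,1]]),np.array(m['pose'])
def proj(n,P):
    K,T=KT(n); p=(np.atleast_2d(P)-T[:3,3])@T[:3,:3]; q=p@K.T; return q[:,:2]/q[:,2:]
def ray(n,uv):
    K,T=KT(n); d=T[:3,:3]@np.linalg.solve(K,[uv[0],uv[1],1]); return T[:3,3],d/np.linalg.norm(d)
def onz(n,uv,z):
    o,d=ray(n,uv); return o+d*(z-o[2])/d[2]
def tri(u1,u2,a='top',b='side'):
    o1,d1=ray(a,u1);o2,d2=ray(b,u2)
    s=np.linalg.lstsq(np.c_[d1,-d2],o2-o1,rcond=None)[0]
    p,q=o1+d1*s[0],o2+d2*s[1]; return (p+q)/2,np.linalg.norm(p-q)
E
python3 - <<'E'
from h import *
np.set_printoptions(precision=4,suppress=True)
a=snap('top','t0.png');b=snap('side','s0.png')
for n in('top','side'):
    K,T=KT(n);print(n,K[0,0],T)
    for t in('cell_lying','cell_standing','small_cell1','rack','tray','block','keyring'):
        for r in masks_of(t,n)[:4]:
            ys,xs=np.nonzero(r['pixels']); print(t,round(r['conf'],2),np.round(r['at']),len(xs),xs.min(),xs.max(),ys.min(),ys.max(), onz(n,r['at'],0.02))
print(get_obs())
E
```

```text
pics
top 389.0331462594178 [[-0.0063 -0.9971  0.0764  0.4784]
 [-1.      0.0063 -0.      0.0056]
 [-0.0005 -0.0764 -0.9971  1.2826]
 [ 0.      0.      0.      1.    ]]
cell_lying 0.62 [172. 194.] 677 154 176 171 219 [0.5692 0.2748 0.02  ]
cell_lying 0.57 [263. 164.] 177 259 273 155 173 [ 0.6657 -0.02    0.02  ]
cell_lying 0.26 [263. 194.] 77 256 273 191 201 [ 0.569 -0.019  0.02 ]
cell_standing 0.58 [161. 196.] 106 157 169 190 200 [0.5648 0.3112 0.02  ]
small_cell1 0.46 [168. 182.] 69 160 170 176 184 [0.6098 0.2906 0.02  ]
rack 0.7 [332. 210.] 2288 313 356 167 247 [ 0.5152 -0.2427  0.02  ]
tray 0.96 [260. 215.] 3627 230 283 183 258 [ 0.4992 -0.0113  0.02  ]
block 0.57 [166. 197.] 628 154 176 171 219 [0.5595 0.2943 0.02  ]
keyring 0.42 [261. 195.] 131 254 275 189 201 [ 0.5654 -0.0131  0.02  ]
side 482.2314381844328 [[-0.9477 -0.2336  0.2173  0.2971]
 [-0.319   0.7081 -0.6299  0.8549]
 [-0.0067 -0.6663 -0.7456  1.1166]
 [ 0.      0.      0.      1.    ]]
cell_lying 0.76 [300. 222.] 218 293 312 213 231 [0.4763 0.0161 0.02  ]
cell_lying 0.7 [243. 197.] 186 233 252 190 202 [ 0.6655 -0.023 
[... 269 characters left out ...]
3 [ 0.5504 -0.2898  0.02  ]
tray 0.8 [294. 230.] 3551 251 344 191 256 [0.4862 0.0488 0.02  ]
block 0.71 [237. 302.] 1260 203 268 277 321 [0.5604 0.3105 0.02  ]
keyring 0.18 [199. 352.] 2059 164 233 322 381 [0.5977 0.4596 0.02  ]
{'clock': 0.8, 'joint_pos': array([ 1.202 ,  0.2406,  0.005 ,  1.3352, -0.0001,  1.5708]), 'joint_vel': array([-0.0006, -0.0002,  0.0019, -0.0006,  0.0009,  0.0004]), 'tau': array([  0.0014, -37.2154,  25.2678,   0.0009,   0.0003,  -0.    ]), 'eef_pos': array([0.1803, 0.4664, 0.2313]), 'tool_rot': array([0.1833, 0.983 , 0.    , 0.    ]), 'ft_force': array([ 0.3961, -0.2512,  0.5234]), 'ft_torque': array([-0.0258,  0.0349,  0.0402]), 'grip_width': 0.08532888238565664}
```

View pics/t0.png

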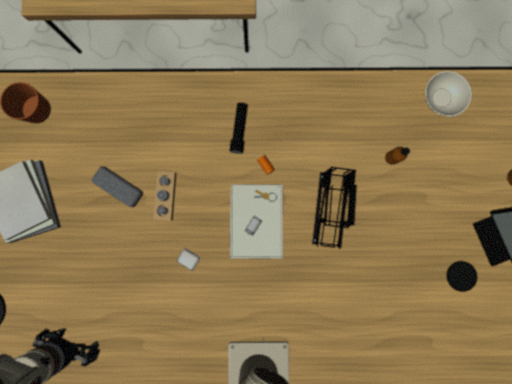

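View pics/s0.png

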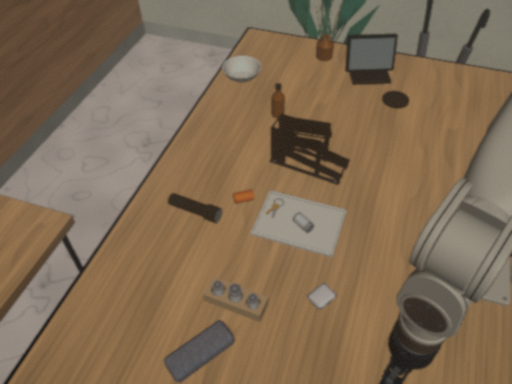

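Candidates for cell_lying are the grey cell in the tray (top 254,225; side 302,222) and the orange look-alike behind the tray (top 265,164; side 243,197), so I choose the grey one. The rack's low front points towards the robot. I'll check this in one close crop composite.

```bash
python3 - <<'E'
from h import *
def crop(f,x0,y0,w,h):
    return cv2.resize(cv2.imread('pics/'+f)[y0:y0+h,x0:x0+w],(266,300) ,interpolation=cv2.INTER_CUBIC)
r1=[crop('t0.png',225,180,71,80),crop('t0.png',145,165,44,50+0),crop('t0.png',300,165,71,80+5)]
r2=[crop('s0.png',246,185,107,80),crop('s0.png',200,270,71,60),crop('s0.png',262,105,94,85)]
cv2.imwrite('pics/c0.png',np.vstack([np.hstack(r1),np.hstack(r2)]))
E
```

```text
(no output)
```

View pics/c0.png

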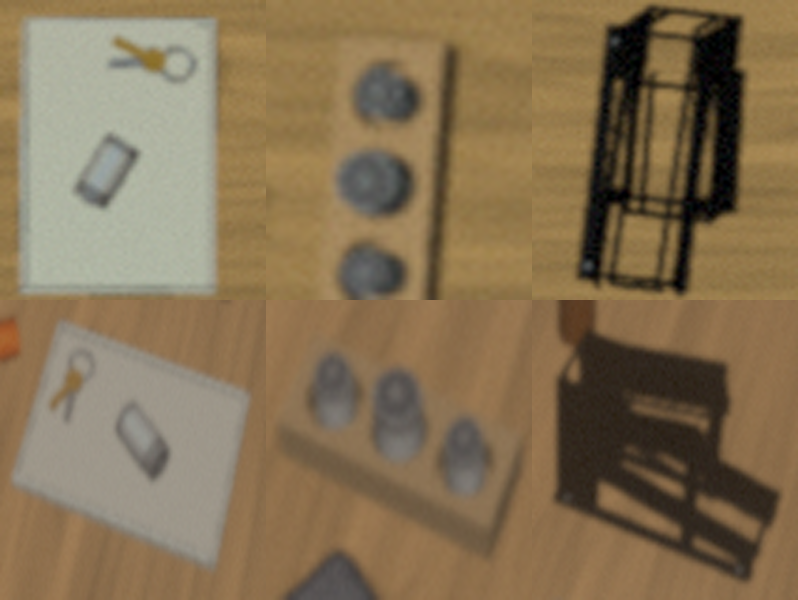

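The middle cell of the block is the thick one (largest in both views). The grey cell in the tray lies at about top (253,225), its axis running up-right, and the keys are at the tray's far end. The rack's upper deck opens to the top between dark sheets.

```bash
cat >> h.py <<'E'
from scipy.optimize import least_squares, minimize
from scipy.spatial.transform import Rotation as R
np.set_printoptions(precision=4,suppress=True)
def box(sx,sy,z0,z1): return np.array([[a*sx/2,b*sy/2,z] for a in(-1,1) for b in(-1,1) for z in(z0,z1)])
def place(P,p): 
    c,s=np.cos(p[2]),np.sin(p[2]); return P@np.array([[c,-s,0],[s,c,0],[0,0,1]]).T+[p[0],p[1],p[3] if len(p)>3 else 0]
def cyl(L=.061,r=.0165,n=24):
    a=np.linspace(0,2*np.pi,n); return np.array([[s*L/2,r*np.cos(t),r*np.sin(t)] for s in(-1,1) for t in a])
def hullmask(n,P):
    m=np.zeros((384*4,512*4),np.uint8); q=proj(n,P)*4+1.5
    cv2.fillConvexPoly(m,cv2.convexHull(q.astype(np.float32)).astype(np.int32),255); return cv2.resize(m,(512,384),interpolation=cv2.INTER_AREA)/255.
def fit(masks,model,p0,st):
    def cost(p):
        return sum(np.abs(hullmask(n,place(model,p))-masks[n]).sum()/max(masks[n].sum(),1) for n in masks)
    r=minimize(cost,p0,method='Nelder-Mead',options=dict(initial_simplex=np.array([p0]+[np.array(p0)+np.eye(len(p0))[i]*st[i] for i in range(len(p0))]),maxiter=400))
    return r.x,r.fun
E
cat > m1.py <<'E'
from h import *
ims={'top':cv2.imread('pics/t0.png'),'side':cv2.imread('pics/s0.png')}
# tray-cell mask by darkness relative to tray
ms={}
for n,(x0,x1,y0,y1) in {'top':(240,270,207,243),'side':(285,322,205,240)}.items():
    g=cv2.cvtColor(ims[n],cv2.COLOR_BGR2HSV).astype(int); roi=ims[n][y0:y1,x0:x1].astype(float)
    d=np.linalg.norm(roi-np.median(roi.reshape(-1,3),0),axis=2)
    b=cv2.morphologyEx((d>22).astype(np.uint8),cv2.MORPH_CLOSE,np.ones((5,5)))
    k,l,s,c=cv2.connectedComponentsWithStats(b); i=1+np.argmax(s[1:,4]); m=np.zeros((384,512)); m[y0:y1,x0:x1]=l==i; ms[n]=m; print(n,s[i],c[i]+[x0,y0])
print('cell',fit(ms,cyl(),[.487,.003,-.5,.0215],[.01,.01,.3,.01]))
def best(t,n,i=0):
    snap(n); return masks_of(t,n)[i]['pixels'].astype(float)
print('tray',fit({n:best('tray',n) for n in ims},box(.24,.17,0,.012),[.5,.0,0],[.02,.02,.1]))
mb={'side':best('block','side')}
for n in ims: 
    snap(n)
    for t in('cell_standing','small_cell1'): print(n,t,[(round(r['conf'],2),np.round(r['at'],1)) for r in masks_of(t,n)])
snap('top');mr=masks_of('rack','top')[0]['pixels'];snap('side');mrs=masks_of('rack','side')[0]['pixels']
np.savez('rack.npz',t=mr,s=mrs)
# top crop readings: stop bar centre, rear bar centre, front lip
A=onz('top',(334.7,222.9),.128);B=onz('top',(343.5,169),.14);C=onz('top',(327.4,245),.03)
print(A,B,C,np.degrees(np.arctan2((B-A)[1],(B-A)[0])),np.linalg.norm((B-A)[:2]),np.linalg.norm((A-C)[:2]))
yaw=np.arctan2((B-A)[1],(B-A)[0]);o=A[:2]+.063*np.array([np.cos(yaw),np.sin(yaw)]);print('rack0',o,yaw)
# line model fit on darkness in top
dk=cv2.GaussianBlur(255-ims['top'].max(2).astype(np.float32),(0,0),.7)
t=np.tan(np.radians(10));L=[]
u=np.linspace(0,1,40)[:,None]
def seg(a,b): return np.array(a)*(1-u)+np.array(b)*u
for y in(-.02,.02): L+= [seg([-.06,y,.1037+.05*t],[.055,y,.1037-.065*t]),seg([-.115,y,.0137],[-.065,y,.0137+.05*t])]
L+=[seg([-.063,-.033,.126],[-.063,.033,.126])]
L=np.vstack(L)
def c(p): 
    q=proj('top',place(L,p)).astype(np.float32); return -cv2.remap(dk,q[:,0].copy(),q[:,1].copy(),cv2.INTER_LINEAR).mean()
bst=min((minimize(c,[o[0]+a,o[1]+b,yaw+g],method='Nelder-Mead',options=dict(initial_simplex=[[o[0]+a+i,o[1]+b+j,yaw+g+k] for i,j,k in((0,0,0),(.005,0,0),(0,.005,0),(0,0,.04))])) for a in(-.006,.0,.006) for b in(-.006,0,.006) for g in(-.04,0,.04)),key=lambda r:r.fun)
p=bst.x;print('rackfit',p,bst.fun,c([*o,yaw]))
S=4;out=[]
for n,(x0,y0,w,h) in {'top':(295,155,75,100),'side':(258,100,100,100)}.items():
    im=cv2.resize(ims[n][y0:y0+h,x0:x0+w],None,fx=S,fy=S,interpolation=cv2.INTER_CUBIC)
    im=np.clip(im.astype(float)*1.7,0,255).astype(np.uint8)
    for q in (proj(n,place(np.vstack([L,box(.24,.097,0,0),[[.118,-.03,.14],[.118,.03,.14]]]),p))-[x0,y0]+.5)*S: cv2.circle(im,tuple(int(v) for v in q),1,(0,0,255),-1)
    out.append(im)
cv2.imwrite('pics/r0.png',np.hstack(out))
E
python3 m1.py
```

```text
top [  4   8  19  21 234] [252.8419 225.3803]
side [  7   7  23  22 294] [303.0578 222.3639]
cell (array([ 0.4678,  0.0147, -0.5257,  0.0221]), np.float64(0.28141068393169233))
tray (array([ 0.4855,  0.005 , -0.005 ]), np.float64(7.331092924270932))
top cell_standing [(0.61, array([160.5, 195.9])), (0.49, array([257.2, 214.9]))]
top small_cell1 [(0.5, array([167.4, 178.5]))]
side cell_standing [(0.55, array([230.2, 291.8]))]
side small_cell1 [(0.49, array([252.3, 300.6])), (0.43, array([217.7, 287.9]))]
[ 0.473  -0.2295  0.128 ] [ 0.6318 -0.2565  0.14  ] [ 0.4023 -0.2245  0.03  ] -9.672144581479188 0.1611176466642487 0.07086723074321549
rack0 [ 0.5351 -0.24  ] -0.16881076867574077Traceback (most recent call last):
  File "m1.py", line 34, in <module>
    bst=min((minimize(c,[o[0]+a,o[1]+b,yaw+g],method='Nelder-Mead',options=dict(initial_simplex=[[o[0]+a+i,o[1]+b+j,yaw+g+k] for i,j,k in((0,0,0),(.005,0,0),(0,.005,0),(0,0,.04))])) for a in(-.006,.0,.006) for b in(-.006,0,.006) for g in(-.04,0,.04)),key=lambda r:r.fun)
  File "m1.py", line 34, in <genexpr>
    bst=min((minimize(c,[o[0]+
[... 402 characters left out ...]
^^^^^^^^^^^^^^^^^^^^
    res = _minimize_neldermead(fun, x0, args, callback, bounds=bounds,
                               **options)
    fsim[k] = func(sim[k])
              ~~~~^^^^^^^^
    fx = function(np.copy(x), *(wrapper_args + args))
  File "m1.py", line 33, in c
    q=proj('top',place(L,p)).astype(np.float32); return -cv2.remap(dk,q[:,0].copy(),q[:,1].copy(),cv2.INTER_LINEAR).mean()
      ~~~~^^^^^^^^^^^^^^^^^^
  File "h.py", line 11, in proj
    K,T=KT(n); p=(np.atleast_2d(P)-T[:3,3])@T[:3,:3]; q=p@K.T; return q[:,:2]/q[:,2:]
        ~~^^^
  File "h.py", line 8, in KT
    m=camera_model(n); f=192/np.tan(np.radians(m['fovy'])/2)
ValueError: time passes only in moves, steps and waits
```

```bash
sed -i 's/^def KT(n):/import functools\n@functools.lru_cache\ndef KT(n):/' h.py
sed -i "/^print('tray'/d;/^mb=/d;/^for n in ims: *$/,/^np.savez/d" m1.py
cat >> m1.py <<'E'
def c2x(n,q): 
    x0,y0,w,h,ox,oy={'top':(225,180,71,80,0,0),'side':(246,185,107,80,0,300)}[n]; return (x0+(q[0]-ox)*w/266,y0+(q[1]-oy)*h/300)
# tray corners read off crop c0: far-left, far-right, near-right, near-left
T=[(23,17),(216,17),(216,291),(23,291)];Sd=[(62,320),(13,484),(215,566),(248,392)]
# side order: keys end = far(+x); left side of top image = +y
for a,b in zip(T,[Sd[1],Sd[0],Sd[3],Sd[2]]): print('traycorner',*tri(c2x('top',a),c2x('side',b)))
for a,b in (((160.5,195.9),(231,292)),): print('standing',tri(a,b))
for q in ((383,92),(375,182),(372,272)): print('cells top',onz('top',(145+(q[0]-266)*44/266,165+q[1]*50/300),.055))
for q,z in (((334,385),.045),((398,415),.052),((464,455),.045)): print('cells side',onz('side',(200+(q[0]-266)*71/266,270+(q[1]-300)*60/300),z))
print(get_obs()['clock'])
E
python3 m1.py
```

```text
top [  4   8  19  21 234] [252.8419 225.3803]
side [  7   7  23  22 294] [303.0578 222.3639]
cell (array([ 0.4678,  0.0147, -0.5257,  0.0221]), np.float64(0.28141068393169233))
[ 0.473  -0.2295  0.128 ] [ 0.6318 -0.2565  0.14  ] [ 0.4023 -0.2245  0.03  ] -9.672144581479188 0.1611176466642487 0.07086723074321549
rack0 [ 0.5351 -0.24  ] -0.16881076867574077
rackfit [ 0.5409 -0.2307 -0.1773] -188.99862670898438 -168.54967
traycorner [ 0.6019  0.0848 -0.0014] 0.0013700572352017002
traycorner [ 0.5991 -0.0856  0.0069] 0.0007113083294536238
traycorner [ 0.3626 -0.0824  0.0077] 0.0027584429160388995
traycorner [ 0.3628  0.0852 -0.0004] 0.0026096627460493868
standing (array([0.568 , 0.3064, 0.0556]), np.float64(0.014053804481311315))
cells top [0.6106 0.293  0.055 ]
cells top [0.5629 0.2967 0.055 ]
cells top [0.5155 0.2977 0.055 ]
cells side [0.6137 0.2992 0.045 ]
cells side [0.5649 0.3051 0.052 ]
cells side [0.5174 0.3086 0.045 ]
1.6
```

View pics/r0.png

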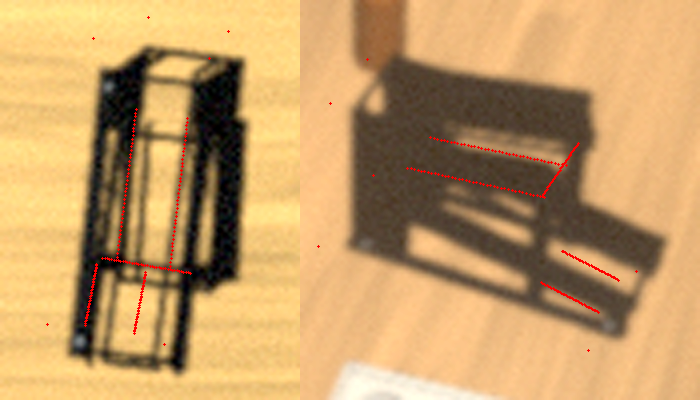

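```bash
cat > m2.py <<'E'
from h import *
ims={'top':cv2.imread('pics/t0.png'),'side':cv2.imread('pics/s0.png')}
b1=tri((295+109/4,155+88/4),(258+65/4,100+243/4));b2=tri((295+80/4,155+342/4),(258+310/4,100+325/4));print(b1,b2)
d=(b1[0]-b2[0])[:2];yaw=np.arctan2(d[1],d[0]);mid=(b1[0]+b2[0])[:2]/2;print(np.degrees(yaw),np.linalg.norm(d))
S=onz('top',(295+155/4,155+273/4),.126);Lr=onz('top',(295+134/4,155+320/4),.018);Ur=onz('top',(295+144/4,155+200/4),.104)
e=np.array([np.cos(yaw),np.sin(yaw)]);n=np.array([-e[1],e[0]])
for k,P in(('stop',S),('lower rods mid',Lr),('upper left rod',Ur)): print(k,(P[:2]-mid)@e,(P[:2]-mid)@n)
c=mid+e*((S[:2]-mid)@e+.063)*.5+n*((S[:2]-mid)@n+(Lr[:2]-mid)@n)/2
print('rack',c,yaw)
p=[*c,yaw];np.save('rack.npy',p)
t=np.tan(np.radians(10));u=np.linspace(0,1,40)[:,None]
def seg(a,b): return np.array(a)*(1-u)+np.array(b)*u
L=[]
for y in(-.02,.02): L+= [seg([-.06,y,.1037+.05*t],[.055,y,.1037-.065*t]),seg([-.115,y,.0137],[.11,y,.0137+.225*t])]
L+=[seg([-.063,-.033,.126],[-.063,.033,.126])]
for y in(-1,1): L+=[seg([-.06,y*.0425,.148],[.05,y*.0425,.148]),seg([-.12,y*.0485,0],[.12,y*.0485,0])]
L=np.vstack(L)
out=[]
for n,(x0,y0,w,h,Sx) in {'top':(300,160,66,95,6),'side':(258,100,100,95,4)}.items():
    im=ims[n][y0:y0+h,x0:x0+w]; im=np.clip(255*(im/170.)**.6,0,255).astype(np.uint8)
    im=cv2.resize(im,None,fx=Sx,fy=Sx,interpolation=cv2.INTER_CUBIC)
    for q in (proj(n,place(L,p))-[x0,y0]+.5)*Sx: cv2.circle(im,tuple(int(v) for v in q),1,(0,0,255),-1)
    out.append(im if Sx==6 else cv2.copyMakeBorder(im,0,570-im.shape[0],0,0,cv2.BORDER_CONSTANT))
cv2.imwrite('pics/r1.png',np.hstack(out))
E
python3 m2.py
```

```text
(array([ 0.6269, -0.2165,  0.0024]), np.float64(0.005830620399939347)) (array([ 0.4173, -0.1889,  0.0034]), np.float64(0.0036455561018632113))
-7.519922879255614 0.2114386512037618
stop -0.04653365319581144 -0.030692937850164966
lower rods mid -0.08403438450006814 -0.03961426910026791
upper left rod 0.007681982220510904 -0.020803452647121374
rack [ 0.5257 -0.2386] -0.13124741373906246
```

View pics/r1.png

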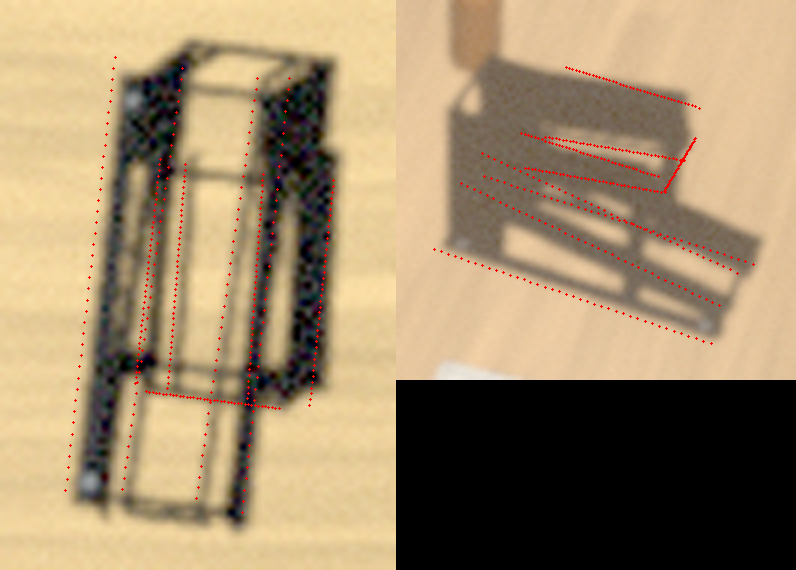

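```bash
python3 - <<'E'
from h import *
a={n:np.mean([snap(n).astype(float) for _ in range(8)],0)[:,:,::-1] for n in('top','side')}
np.savez('avg.npz',**a)
def cl(n,x0,y0,w,h,S):
    im=a[n][y0:y0+h,x0:x0+w]; im=np.clip(255*(im/170.)**.5,0,255).astype(np.uint8)
    im=cv2.resize(im,None,fx=S,fy=S,interpolation=cv2.INTER_LANCZOS4)
    for x in range(0,w,10): cv2.putText(im,str(x0+x),(x*S,8),0,.3,(0,0,255));cv2.line(im,(x*S,10),(x*S,14),(0,0,255))
    for y in range(0,h,10): cv2.putText(im,str(y0+y),(0,y*S+3),0,.3,(0,0,255));
    return im
A=cl('top',305,162,55,88,6);B=cl('side',264,108,90,80,5)
B=cv2.copyMakeBorder(B,0,A.shape[0]-B.shape[0],0,0,cv2.BORDER_CONSTANT)
cv2.imwrite('pics/r2.png',np.hstack([A,B]))
E
```

```text
(no output)
```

View pics/r2.png

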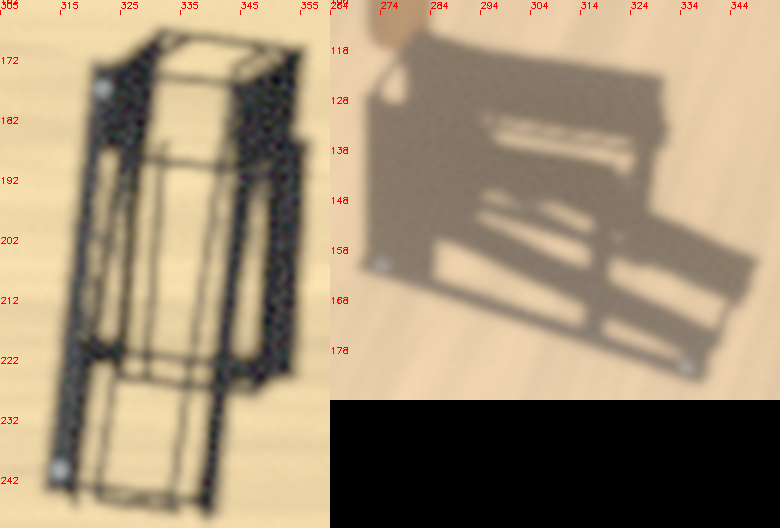

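```bash
cat > m3.py <<'E'
from h import *
from scipy.optimize import brentq
t=np.tan(np.radians(10)); P=lambda X,Y:(305+(X)/6-.4,162+Y/6-.4); Q=lambda X,Y:(264+(X-330)/5-.4,108+Y/5-.4)
lo=lambda x:.0147+(x+.109)*t; up=lambda x:.1037-(x+.01)*t
pts=[('lo',-.02,P(222,165)),('lo',-.02,P(200,300)),('lo',-.02,P(177,505)),('lo',.02,P(113,380)),('lo',.02,P(98,497)),('up',.02,P(163,145)),('up',.02,P(148,375)),('up',.02,P(155,260))]
bt=[P(102,88),P(60,469)];bs=[Q(381,265),Q(687,367)]
def toR(W,p): c,s=np.cos(p[2]),np.sin(p[2]); d=W-np.array([p[0],p[1],0]); return np.array([c*d[0]+s*d[1],-s*d[0]+c*d[1],W[2]])
def hit(uv,f,p):
    z=.05
    for _ in range(8): z=f(toR(onz('top',uv,z),p)[0])
    return toR(onz('top',uv,z),p)
def res(p,full=False):
    r=[hit(uv,lo if k=='lo' else up,p)[1]-y for k,y,uv in pts]
    for b,s in zip(bt,(1,-1)): B=toR(onz('top',b,.004),p); r+=[(B[0]-s*p[3]),(B[1]-p[4])*.5]
    for b,s in zip(bs,(1,-1)): B=toR(onz('side',b,.004),p); r+=[(B[0]-s*p[3]),(B[1]-p[4])*.5]
    return np.array(r)
s=least_squares(res,[.526,-.24,-.13,.1,.043]);p=s.x;print(p,np.round(res(p)*1e3,1))
for nm,a,z in(('bar1',(168,356),.126),('bar2',(182,385),.126),('bar1lo',(168,356),.03),('bar2lo',(182,385),.03),('xbar58',(205,166),.092),('lip',(140,495),.04)): print(nm,toR(onz('top',P(*a),z),p))
np.save('rack.npy',p[:3]);print('load',place(np.array([[-.01,0,.123],[-.109,0,.034],[-.076,0,.04]]),p[:3]))
E
python3 m3.py
```

```text
[ 0.5189 -0.2422 -0.1242  0.1055  0.0411] [-0.6  1.  -1.9  1.3  0.9 -0.  -0.6 -0.1 -2.3 -0.3 -1.4  0.2  2.3  0.
  1.4  0.1]
bar1 [-0.042   0.0134  0.126 ]
bar2 [-0.0554  0.005   0.126 ]
bar1lo [-0.0397 -0.0055  0.03  ]
bar2lo [-0.0542 -0.0145  0.03  ]
xbar58 [ 0.0575 -0.0022  0.092 ]
lip [-0.1145  0.0036  0.04  ]
load [[ 0.509  -0.241   0.123 ]
 [ 0.4107 -0.2287  0.034 ]
 [ 0.4435 -0.2328  0.04  ]]
```

```bash
cat > plan.py <<'E'
import sys
from h import *
# plan.py x y z(mm) jaw_deg tilt_deg grip [step]
x,y,z,jaw,tilt,g=map(float,sys.argv[1:7]); step=float(sys.argv[7]) if len(sys.argv)>7 else 45
o=get_obs(); R0=R.from_quat(o['tool_rot']); p0=o['eef_pos']*1e3; print('at',p0.round(1),'grip',o['grip_width'].round(4),'F',o['ft_force'].round(1),'t',round(o['clock'],2),'q',o['joint_pos'].round(2))
a=np.radians(jaw); Y=np.array([np.cos(a),np.sin(a),0]); Z=np.array([0,0,-1.]); c=[R.from_matrix(np.c_[np.cross(s*Y,Z),s*Y,Z])*R.from_rotvec([0,-np.radians(tilt)*s0,0]) for s,s0 in((1,1),(-1,-1))]
G=min(c,key=lambda r:(R0.inv()*r).magnitude()); rv=(R0.inv()*G).as_rotvec(); d=np.array([x,y,z])-p0
n=max(1,int(np.ceil(np.linalg.norm(d)/step)),int(np.ceil(np.degrees(np.linalg.norm(rv))/8.4)))
print('turn',np.degrees(rv).round(1),'n',n)
rows=[]
for i in range(n):
    Ri=R0*R.from_rotvec(rv*i/n); rows.append([*[int(v) for v in np.rint(Ri.inv().apply(d/n))],*[float(v) for v in np.degrees(rv/n).round(1)],g])
for i in range(0,n,5): print(str(rows[i:i+5]).replace(' ',''))
E
python3 plan.py 468 15 160 60 0 60
```

```text
Traceback (most recent call last):
  File "plan.py", line 5, in <module>
    o=get_obs(); R0=R.from_quat(o['tool_rot']); p0=o['eef_pos']*1e3; print('at',p0.round(1),'grip',o['grip_width'].round(4),'F',o['ft_force'].round(1),'t',round(o['clock'],2),'q',o['joint_pos'].round(2))
                                                                                                   ^^^^^^^^^^^^^^^^^^^^^
AttributeError: 'float' object has no attribute 'round'
```

```bash
sed -i "s/o\['grip_width'\].round(4)/round(o['grip_width'],4)/" plan.py; python3 plan.py 468 15 160 60 0 60
```

```text
at [180.2 466.4 231.3] grip 0.0853 F [-0.   0.6 -0.2] t 2.4 q [ 1.2   0.24  0.    1.34 -0.    1.57]
turn [-0.   0.   8.9] n 13
[[-33,-24,5,-0.0,0.0,0.7,60.0],[-33,-24,5,-0.0,0.0,0.7,60.0],[-34,-24,5,-0.0,0.0,0.7,60.0],[-34,-23,5,-0.0,0.0,0.7,60.0],[-34,-23,5,-0.0,0.0,0.7,60.0]]
[[-35,-22,5,-0.0,0.0,0.7,60.0],[-35,-22,5,-0.0,0.0,0.7,60.0],[-35,-22,5,-0.0,0.0,0.7,60.0],[-35,-21,5,-0.0,0.0,0.7,60.0],[-36,-21,5,-0.0,0.0,0.7,60.0]]
[[-36,-20,5,-0.0,0.0,0.7,60.0],[-36,-20,5,-0.0,0.0,0.7,60.0],[-36,-19,5,-0.0,0.0,0.7,60.0]]
```

Emit:
jog_arm(
  deltas=[
    [[-33, -24, 5, 0, 0, 0.7, 60], [-33, -24, 5, 0, 0, 0.7, 60], [-34, -24, 5, 0, 0, 0.7, 60], [-34, -23, 5, 0, 0, 0.7, 60], [-34, -23, 5, 0, 0, 0.7, 60]],
  ],
)

```text
clock: 2.9
eef_pos: [0.2922, 0.2934, 0.2056]
tool_rot: [0.209, 0.978, 0.003, 0.001]
ft_force: [-0.0, 0.9, -0.4]
grip_width: 0.0598
```

Emit:
jog_arm(
  deltas=[
    [[-35, -22, 5, 0, 0, 0.7, 60], [-35, -22, 5, 0, 0, 0.7, 60], [-35, -22, 5, 0, 0, 0.7, 60], [-35, -21, 5, 0, 0, 0.7, 60], [-36, -21, 5, 0, 0, 0.7, 60]],
  ],
)

```text
clock: 3.4
eef_pos: [0.4084, 0.113, 0.1804]
tool_rot: [0.239, 0.971, 0.004, 0.002]
ft_force: [1.1, 0.6, -0.6]
grip_width: 0.0598
```

```bash
python3 plan.py 468 15 100 60 0 60
```

```text
at [408.4 113.  180.4] grip 0.0598 F [ 1.1  0.6 -0.6] t 3.4 q [ 0.27  0.12 -0.29  1.16  0.01  0.75]
turn [0.5 0.1 2.3] n 4
[[-25,-15,20,0.1,0.0,0.6,60.0],[-25,-15,20,0.1,0.0,0.6,60.0],[-25,-14,20,0.1,0.0,0.6,60.0],[-25,-14,20,0.1,0.0,0.6,60.0]]
```

Emit:
jog_arm(
  deltas=[
    [[-25, -15, 20, 0.1, 0, 0.6, 60], [-25, -15, 20, 0.1, 0, 0.6, 60], [-25, -14, 20, 0.1, 0, 0.6, 60], [-25, -14, 20, 0.1, 0, 0.6, 60], [0, 0, 0, 0, 0, 0, 60]],
  ],
)

```text
clock: 3.9
eef_pos: [0.475, 0.0058, 0.0988]
tool_rot: [0.264, 0.964, 0.002, 0.005]
ft_force: [-0.7, 0.5, 0.6]
grip_width: 0.0597
```

```bash
python3 - <<'E'
from h import *
a=snap('top');b=snap('side')
c=lambda im,x,y,w,h,S:cv2.resize(im[y:y+h,x:x+w,::-1],None,fx=S,fy=S,interpolation=cv2.INTER_CUBIC)
cv2.imwrite('pics/g1.png',np.hstack([c(a,222,180,66,80,6),c(b,262,185,66,80,6)]))
E
python3 plan.py 468 15 8 60 0 60 30
```

```text
at [474.7   7.9 100.7] grip 0.0601 F [0.5 0.5 1. ] t 4.0 q [ 0.02  0.29 -0.3   0.98  0.    0.55]
turn [ 0.5  0.5 -0.5] n 4
[[3,0,23,0.1,0.1,-0.1,60.0],[2,1,23,0.1,0.1,-0.1,60.0],[2,1,23,0.1,0.1,-0.1,60.0],[2,1,23,0.1,0.1,-0.1,60.0]]
```

View pics/g1.png

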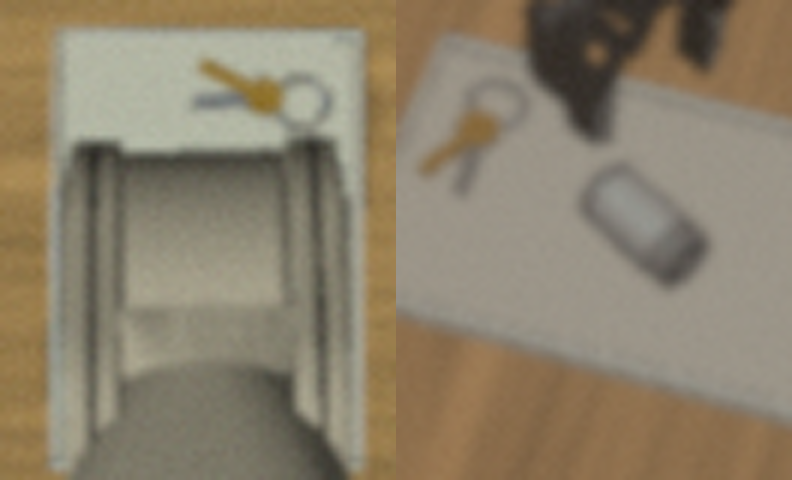

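The arm hovers right above the cell in the tray; in the side view (crop 645,225) the cell lies undisturbed. I descend and grip.

Emit:
jog_arm(
  deltas=[
    [[3, 0, 23, 0.1, 0.1, 0, 60], [2, 1, 23, 0.1, 0.1, 0, 60], [2, 1, 23, 0.1, 0.1, 0, 60], [2, 1, 22, 0.1, 0.1, 0, 60], [0, 0, 0, 0, 0, 0, 60]],
  ],
)

```text
clock: 4.5
eef_pos: [0.4723, 0.0205, 0.0134]
tool_rot: [0.26, 0.966, 0.003, 0.006]
ft_force: [-0.6, 0.3, 0.2]
grip_width: 0.0595
```

```bash
python3 plan.py 468 15 8 60 0 60 30
```

```text
at [472.3  20.5  13.4] grip 0.0595 F [-0.6  0.3  0.2] t 4.5 q [ 0.04  0.4  -0.41  0.75  0.    0.57]
turn [ 0.5  0.6 -0.1] n 1
[[1,-7,5,0.5,0.6,-0.1,60.0]]
```

Emit:
jog_arm(
  deltas=[
    [[1, -7, 5, 0.5, 0.5, 0, 60], [0, 0, 0, 0, 0, 0, 60]],
  ],
)

```text
clock: 4.7
eef_pos: [0.4687, 0.0161, 0.0103]
tool_rot: [0.258, 0.966, -0.0, 0.001]
ft_force: [-0.6, 1.3, 0.2]
grip_width: 0.0599
```

```bash
python3 plan.py 468 15 8 60 0 60 30;python3 plan.py 468 15 8 60 0 60 30|head -1
```

```text
at [468.7  16.1  10.3] grip 0.0599 F [-0.6  1.3  0.2] t 4.7 q [ 0.03  0.4  -0.41  0.75 -0.    0.56]
turn [0.  0.2 0.1] n 1
[[0,-1,2,0.0,0.2,0.1,60.0]]
at [468.7  16.1  10.3] grip 0.0599 F [-0.6  1.3  0.2] t 4.7 q [ 0.03  0.4  -0.41  0.75 -0.    0.56]
```

Good. I close on the cell; its width should read 33 mm.

Emit:
jog_arm(
  deltas=[
    [[0, -1, 2, 0, 0.2, 0, 60], [0, 0, 0, 0, 0, 0, 28], [0, 0, 0, 0, 0, 0, 28], [0, 0, 0, 0, 0, 0, 28], [0, 0, 0, 0, 0, 0, 28]],
  ],
)

```text
clock: 5.2
eef_pos: [0.4709, 0.0149, 0.0116]
tool_rot: [0.258, 0.966, 0.001, 0.003]
ft_force: [-0.5, 0.9, -2.3]
grip_width: 0.031
```

Emit:
jog_arm(
  deltas=[
    [[0, 0, 0, 0, 0, 0, 28], [0, 0, -25, 0, 0, 0, 28], [0, 0, -35, 0, 0, 0, 28], [0, 0, -40, 0, 0, 0, 28], [0, 0, -40, 0, 0, 0, 28]],
  ],
)

```text
clock: 5.7
eef_pos: [0.4632, 0.0145, 0.1481]
tool_rot: [0.259, 0.966, -0.001, -0.007]
ft_force: [0.5, -0.7, -2.0]
grip_width: 0.0313
```

```bash
python3 plan.py 509 -241 230 -7.1 0 28
```

```text
at [463.2  14.5 148.1] grip 0.0313 F [ 0.5 -0.7 -2. ] t 5.7 q [ 0.03  0.24 -0.23  1.12  0.    0.55]
turn [-0.7 -0.4 67.1] n 8
[[-21,-25,-10,-0.1,-0.1,8.4,28.0],[-24,-22,-10,-0.1,-0.1,8.4,28.0],[-27,-18,-10,-0.1,-0.1,8.4,28.0],[-29,-14,-10,-0.1,-0.1,8.4,28.0],[-31,-9,-10,-0.1,-0.1,8.4,28.0]]
[[-32,-5,-10,-0.1,-0.1,8.4,28.0],[-32,0,-10,-0.1,-0.1,8.4,28.0],[-32,5,-10,-0.1,-0.1,8.4,28.0]]
```

```bash
python3 - <<'E'
from h import *
b=snap('side'); u=proj('side',[[.463,.0145,.165]])[0].astype(int); print(u)
x,y=u-40; cv2.imwrite('pics/g2.png',cv2.resize(b[y:y+80,x:x+80,::-1],None,fx=6,fy=6,interpolation=cv2.INTER_CUBIC))
E
```

```text
[308 189]
```

View pics/g2.png

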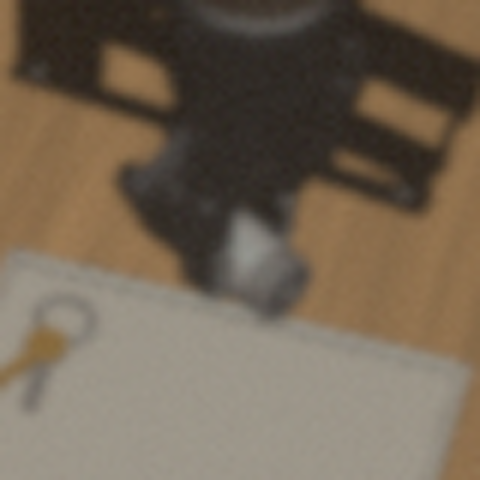

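Both pads hold the cell level across its middle (crop 255,265). I carry it over the rack.

Emit:
jog_arm(
  deltas=[
    [[-21, -25, -18, 0, 0, 8.4, 28], [-24, -22, -18, 0, 0, 8.4, 28], [-27, -18, -14, 0, 0, 8.4, 28], [-29, -14, -10, 0, 0, 8.4, 28], [-31, -9, -10, 0, 0, 8.4, 28]],
  ],
)

```text
clock: 6.25
eef_pos: [0.4943, -0.1465, 0.2281]
tool_rot: [0.594, 0.805, 0.001, -0.001]
ft_force: [0.0, -0.2, -1.7]
grip_width: 0.031
```

Emit:
jog_arm(
  deltas=[
    [[-32, -5, -6, 0, 0, 8.4, 28], [-32, 0, -4, 0, 0, 8.4, 28], [-32, 5, 0, 0, 0, 8.4, 28], [0, 0, 0, 0, 0, 0, 28]],
  ],
)

```text
clock: 6.65
eef_pos: [0.5095, -0.2501, 0.2375]
tool_rot: [0.76, 0.65, 0.001, 0.0]
ft_force: [1.0, 1.2, -2.0]
grip_width: 0.0311
```

```bash
python3 plan.py 509 -241 180 -7.1 0 28 25
```

```text
at [ 509.5 -250.1  237.5] grip 0.0311 F [ 1.   1.2 -2. ] t 6.65 q [-0.46  0.37  0.21  1.4   0.    1.27]
turn [ 0.1 -0.1 -1.9] n 3
[[3,-1,19,0.0,-0.0,-0.6,28.0],[3,-1,19,0.0,-0.0,-0.6,28.0],[3,-1,19,0.0,-0.0,-0.6,28.0]]
```

Emit:
jog_arm(
  deltas=[
    [[3, -1, 19, 0, 0, -0.6, 28], [3, -1, 19, 0, 0, -0.6, 28], [2, -1, 19, 0, 0, -0.6, 28], [0, 0, 0, 0, 0, 0, 28]],
  ],
)

```text
clock: 7.05
eef_pos: [0.5067, -0.2412, 0.1765]
tool_rot: [0.749, 0.662, 0.001, -0.002]
ft_force: [-0.6, 0.2, -2.2]
grip_width: 0.0311
```

```bash
python3 plan.py 509 -242 150 -7.1 0 28 20;python3 - <<'E'
from h import *
a=snap('top');b=snap('side')
c=lambda im,x,y,w,h,S:cv2.resize(np.clip(255*(im[y:y+h,x:x+w,::-1]/170.)**.6,0,255).astype(np.uint8),None,fx=S,fy=S,interpolation=cv2.INTER_CUBIC)
cv2.imwrite('pics/g3.png',np.hstack([c(a,305,165,60,80,6),c(b,262,95,70,80,6)]))
E
```

```text
at [ 506.7 -241.2  176.5] grip 0.0311 F [-0.6  0.2 -2.2] t 7.05 q [-0.45  0.39  0.07  1.25  0.    1.25]
turn [-0.1 -0.2  0.1] n 2
[[0,1,13,-0.0,-0.1,0.0,28.0],[0,1,13,-0.0,-0.1,0.0,28.0]]
```

View pics/g3.png

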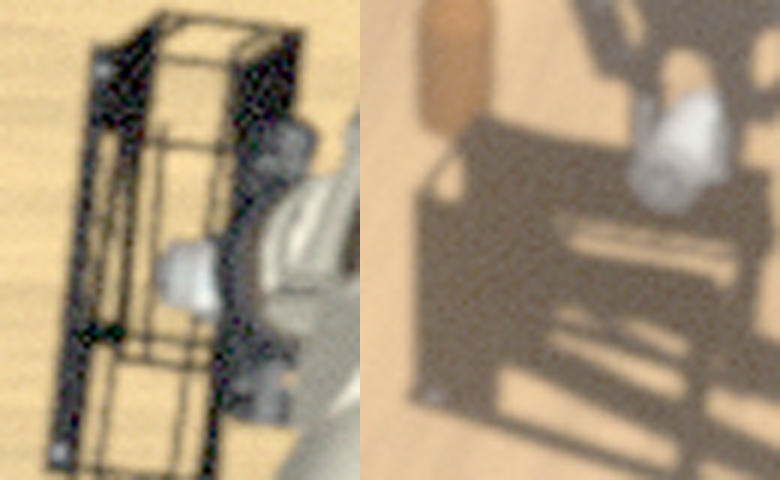

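```bash
python3 - <<'E'
from h import *
p=np.load('rack.npy');c,s=np.cos(p[2]),np.sin(p[2])
for uv in((331.3,210.5),(331.3,212)):
    W=onz('top',uv,.188); d=W[:2]-p[:2]; print(W,c*d[0]+s*d[1],-s*d[0]+c*d[1])
E
```

```text
[ 0.5081 -0.2084  0.188 ] -0.014930102143524165 0.03220185972932352
[ 0.5038 -0.2084  0.188 ] -0.01912051167525372 0.031768706705163643
```

The cell hangs over the deck, its +y end about 1.5 mm too far to +y; I correct that while lowering.

Emit:
jog_arm(
  deltas=[
    [[-1, 1, 15, 0, 0, 0, 28], [-1, 1, 15, 0, 0, 0, 28], [0, 0, 12, 0, 0, 0, 28], [0, 0, 8, 0, 0, 0, 28], [0, 0, 0, 0, 0, 0, 28]],
  ],
)

```text
clock: 7.65
eef_pos: [0.515, -0.2453, 0.1343]
tool_rot: [0.748, 0.663, 0.004, 0.006]
ft_force: [-0.7, -0.2, -1.2]
grip_width: 0.0313
```

```bash
python3 plan.py 509 -243 113 -7.1 0 28 20
```

```text
at [ 515.  -245.3  134.3] grip 0.0313 F [-0.7 -0.2 -1.2] t 7.65 q [-0.45  0.42  0.01  1.14  0.    1.25]
turn [0.9 0.1 0.2] n 2
[[1,-3,11,0.4,0.1,0.1,28.0],[1,-3,11,0.4,0.1,0.1,28.0]]
```

Emit:
jog_arm(
  deltas=[
    [[1, -2, 8, 0.4, 0, 0, 28], [1, -1, 7, 0.4, 0, 0, 28], [0, 0, 4, 0, 0, 0, 28], [0, 0, 0, 0, 0, 0, 28]],
  ],
)

```text
clock: 8.05
eef_pos: [0.5132, -0.2431, 0.1153]
tool_rot: [0.748, 0.663, -0.0, 0.002]
ft_force: [-0.8, -1.2, -1.4]
grip_width: 0.0312
```

```bash
python3 plan.py 509 -243 113 -7.1 0 28 20
```

```text
at [ 513.2 -243.1  115.3] grip 0.0312 F [-0.8 -1.2 -1.4] t 8.05 q [-0.44  0.44 -0.01  1.11 -0.    1.25]
turn [0.1 0.1 0.2] n 1
[[0,-4,2,0.1,0.1,0.2,28.0]]
```

Emit:
jog_arm(
  deltas=[
    [[0, -1, 3, 0, 0, 0, 28], [0, 0, 2, 0, 0, 0, 28], [0, 0, 0, 0, 0, 0, 28]],
  ],
)

```text
clock: 8.35
eef_pos: [0.5135, -0.2435, 0.1143]
tool_rot: [0.748, 0.663, 0.001, 0.004]
ft_force: [0.5, 0.5, -1.3]
grip_width: 0.0314
```

Emit:
jog_arm(
  deltas=[
    [[0, 0, 4, 0, 0, 0, 28], [0, 0, 2, 0, 0, 0, 28], [0, 0, 0, 0, 0, 0, 28], [0, 0, 0, 0, 0, 0, 28]],
  ],
)

```text
clock: 8.75
eef_pos: [0.5145, -0.2442, 0.114]
tool_rot: [0.748, 0.663, 0.002, 0.007]
ft_force: [-0.2, -0.4, -1.5]
grip_width: 0.0312
```

Emit:
jog_arm(
  deltas=[
    [[1, -1, 6, 0.5, 0, 0, 28], [0, 0, 0, 0.2, 0, 0, 28]],
  ],
)

```text
clock: 8.95
eef_pos: [0.5155, -0.2448, 0.114]
tool_rot: [0.749, 0.663, -0.001, 0.006]
ft_force: [-0.3, -0.8, -2.1]
grip_width: 0.0306
```

```bash
python3 plan.py 509 -243 110 -7.1 0 28 20; python3 -c "
from h import *;print(get_obs()['tau'],get_obs()['ft_torque'])"
```

```text
at [ 515.5 -244.8  114. ] grip 0.0306 F [-0.3 -0.8 -2.1] t 8.95 q [-0.44  0.44 -0.02  1.1  -0.01  1.25]
turn [0.5 0.6 0.2] n 1
[[1,-7,4,0.5,0.6,0.2,28.0]]
[ -0.0794 -47.0686  24.4193   0.0575  -0.0491  -0.0017] [0.0459 0.0116 0.0219]
```

Emit:
jog_arm(
  deltas=[
    [[0, -2, 4, 0.5, 0.5, 0, 28]],
  ],
)

```text
clock: 9.05
eef_pos: [0.5156, -0.2451, 0.1126]
tool_rot: [0.749, 0.663, 0.001, 0.003]
ft_force: [-1.6, 3.3, 25.5]
grip_width: 0.0312
```

The cell is seated on the rods (25 N on pushing down). I release it and lift away.

Emit:
jog_arm(
  deltas=[
    [[0, 0, -1, 0, 0, 0, 50], [0, 0, 0, 0, 0, 0, 50], [0, 0, 0, 0, 0, 0, 50]],
  ],
)

```text
clock: 9.35
eef_pos: [0.5167, -0.2456, 0.113]
tool_rot: [0.749, 0.663, 0.001, 0.003]
ft_force: [1.3, -0.2, 0.3]
grip_width: 0.0498
```

Emit:
jog_arm(
  deltas=[
    [[0, 0, -12, 0, 0, 0, 50], [0, 0, -25, 0, 0, 0, 50], [0, 0, -35, 0, 0, 0, 50], [0, 0, -40, 0, 0, 0, 50], [0, 0, -20, 0, 0, 0, 60]],
  ],
)

```text
clock: 9.85
eef_pos: [0.5117, -0.2434, 0.2439]
tool_rot: [0.749, 0.663, -0.002, -0.005]
ft_force: [0.8, 0.7, 0.9]
grip_width: 0.0601
```

```bash
python3 plan.py 480 0 250 86 0 60; python3 - <<'E'
from h import *
b=snap('side');a=snap('top')
print(proj('side',place(np.array([[-.109,0,.034]]),np.load('rack.npy'))),proj('top',place(np.array([[-.109,0,.034]]),np.load('rack.npy'))))
c=lambda im,x,y,w,h,S:cv2.resize(np.clip(255*(im[y:y+h,x:x+w,::-1]/170.)**.6,0,255).astype(np.uint8),None,fx=S,fy=S,interpolation=cv2.INTER_CUBIC)
cv2.imwrite('pics/g4.png',np.hstack([c(a,305,165,60,90,6),c(b,262,105,70+24,90,4+2)]) if 0 else np.hstack([c(a,305,165,44,90,6),c(b,264,105,88,90,6)]))
E
```

```text
at [ 511.7 -243.4  243.9] grip 0.0601 F [0.8 0.7 0.9] t 9.85 q [-0.44  0.38  0.23  1.43 -0.    1.25]
turn [-0.6  0.3 87.1] n 11
[[22,-6,0,-0.1,0.0,7.9,60.0],[21,-8,0,-0.1,0.0,7.9,60.0],[19,-11,0,-0.1,0.0,7.9,60.0],[18,-14,0,-0.1,0.0,7.9,60.0],[15,-16,0,-0.1,0.0,7.9,60.0]]
[[13,-18,0,-0.1,0.0,7.9,60.0],[11,-20,0,-0.1,0.0,7.9,60.0],[8,-21,0,-0.1,0.0,7.9,60.0],[5,-22,0,-0.1,0.0,7.9,60.0],[2,-22,-1,-0.1,0.0,7.9,60.0]]
[[-1,-22,-1,-0.1,0.0,7.9,60.0]]
[[342.0111 166.2832]] [[328.894  242.3969]]
```

View pics/g4.png

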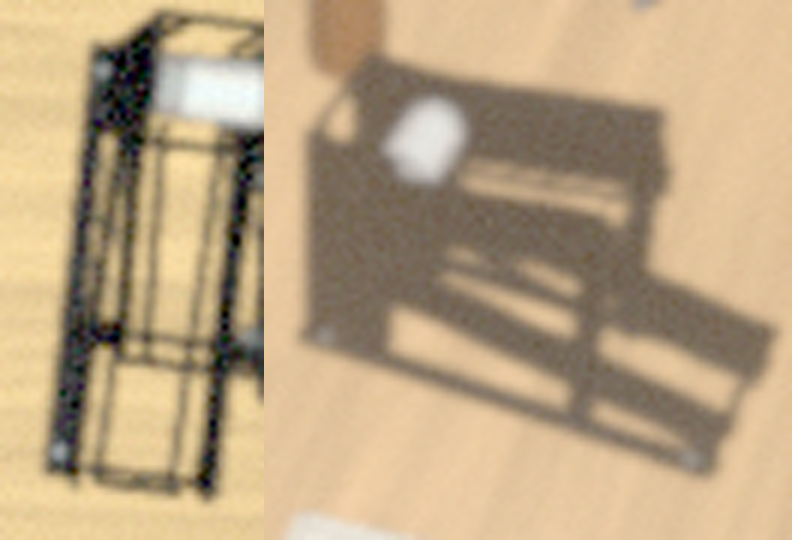

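The first cell has rolled off the upper deck's low end and is dropping through the rear gap. I'll check it at the lip later; next I measure the block cell while moving away.

```bash
cat > m4.py <<'E'
from h import *
a=np.load('avg.npz')
cx=lambda r,z0,z1:np.array([[r*np.cos(t),r*np.sin(t),z] for z in(z0,z1) for t in np.linspace(0,2*np.pi,24)])
ms=[{},{},{}]
for n,(x0,x1,y0,y1) in {'top':(152,178,170,221),'side':(205,268,278,315)}.items():
    im=a[n][y0:y1,x0:x1].astype(np.float32); sat=(im[:,:,2]-im[:,:,0])  # wood: R>>B
    b=(sat<.5*np.percentile(sat,85)).astype(np.uint8)
    k,l,s,c=cv2.connectedComponentsWithStats(b,connectivity=4)
    idx=[i for i in 1+np.argsort(-s[1:,4])[:4]]
    print(n,[(s[i][4],(c[i]+[x0,y0]).round(1)) for i in idx])
    full=np.zeros((384,512));full[y0:y1,x0:x1]=b
    for j,x in enumerate((.612,.564,.517)):
        u=proj(n,[[x,.299,.05]])[0]; i=min(idx,key=lambda i:np.hypot(*(c[i]+[x0,y0]-u))); m=np.zeros((384,512)); m[y0:y1,x0:x1]=l==i; ms[j][n]=m
for j,x in enumerate((.612,.564,.517)):
    r,z=((.0165,.069) if j==1 else (.013,.058))
    print(j,*fit(ms[j],cx(r,.034,z),[x,.299,0],[.006,.006,.0]), [fit({n:ms[j][n]},cx(r,.034,z),[x,.299,0],[.006,.006,.0])[0][:2] for n in ms[j]])
E
python3 m4.py
```

```text
top [(np.int32(112), array([162.5, 195.1])), (np.int32(81), array([161.9, 210.1])), (np.int32(77), array([164.3, 180.4])), (np.int32(7), array([172., 213.]))]
side [(np.int32(217), array([234.8, 292.7])), (np.int32(152), array([252.5, 301.1])), (np.int32(150), array([217.7, 288.1]))]
0 [0.6123 0.2981 0.    ] 0.6112886851710382 [array([0.6112, 0.2943]), array([0.6129, 0.3026])]
1 [0.5647 0.3015 0.    ] 0.42013644167344355 [array([0.5633, 0.2985]), array([0.5661, 0.3047])]
2 [0.5175 0.3056 0.    ] 0.5675900444648294 [array([0.5154, 0.3014]), array([0.5171, 0.3104])]
```

Emit:
jog_arm(
  deltas=[
    [[25, -15, 0, 0, 0, 7.9, 60], [25, -18, 0, 0, 0, 7.9, 60], [25, -22, 0, 0, 0, 7.9, 60], [22, -25, 0, 0, 0, 7.9, 60], [20, -30, 0, 0, 0, 7.9, 60]],
  ],
)

```text
clock: 10.45
eef_pos: [0.456, -0.0891, 0.2398]
tool_rot: [0.935, 0.355, -0.006, -0.005]
ft_force: [0.1, -0.5, -0.5]
grip_width: 0.0599
```

```bash
python3 plan.py 565 300 170 86 0 60
```

```text
at [456.  -89.1 239.8] grip 0.0599 F [ 0.1 -0.5 -0.5] t 10.45 q [-0.19  0.18 -0.05  1.36  0.    2.22]
turn [-0.5  0.8 45.6] n 10
[[34,-22,7,-0.1,0.1,4.6,60.0],[32,-24,7,-0.1,0.1,4.6,60.0],[30,-27,7,-0.1,0.1,4.6,60.0],[28,-29,7,-0.1,0.1,4.6,60.0],[25,-31,7,-0.1,0.1,4.6,60.0]]
[[23,-33,7,-0.1,0.1,4.6,60.0],[20,-35,7,-0.1,0.1,4.6,60.0],[17,-37,7,-0.1,0.1,4.6,60.0],[14,-38,7,-0.1,0.1,4.6,60.0],[11,-39,7,-0.1,0.1,4.6,60.0]]
```

```bash
sed -i 's/^G=min.*key=.*magnitude()); rv/G=c[0]; rv/' plan.py; python3 plan.py 565 301 190 85.5 0 60
```

```text
at [456.  -89.1 239.8] grip 0.0599 F [ 0.1 -0.5 -0.5] t 10.45 q [-0.19  0.18 -0.05  1.36  0.    2.22]
turn [  -0.9   -0.7 -133.9] n 16
[[21,-14,3,-0.1,-0.0,-8.4,60.0],[23,-10,3,-0.1,-0.0,-8.4,60.0],[24,-7,3,-0.1,-0.0,-8.4,60.0],[25,-3,3,-0.1,-0.0,-8.4,60.0],[25,0,3,-0.1,-0.0,-8.4,60.0]]
[[25,4,3,-0.1,-0.0,-8.4,60.0],[24,8,3,-0.1,-0.0,-8.4,60.0],[23,11,3,-0.1,-0.0,-8.4,60.0],[21,14,3,-0.1,-0.0,-8.4,60.0],[19,17,3,-0.1,-0.0,-8.4,60.0]]
[[16,20,3,-0.1,-0.0,-8.4,60.0],[13,22,3,-0.1,-0.0,-8.4,60.0],[10,23,3,-0.1,-0.0,-8.4,60.0],[6,25,3,-0.1,-0.0,-8.4,60.0],[2,25,3,-0.1,-0.0,-8.4,60.0]]
[[-1,25,3,-0.1,-0.0,-8.4,60.0]]
```

Emit:
jog_arm(
  deltas=[
    [[21, -14, 3, 0, 0, -8.4, 60], [23, -10, 3, 0, 0, -8.4, 60], [24, -7, 3, 0, 0, -8.4, 60], [25, -3, 3, 0, 0, -8.4, 60], [25, 0, 3, 0, 0, -8.4, 60]],
  ],
)

```text
clock: 10.95
eef_pos: [0.4824, 0.0381, 0.2196]
tool_rot: [0.74, 0.672, -0.008, -0.011]
ft_force: [-0.0, 0.2, 0.2]
grip_width: 0.0603
```

Emit:
jog_arm(
  deltas=[
    [[25, 4, 3, 0, 0, -8.4, 60], [24, 8, 3, 0, 0, -8.4, 60], [23, 11, 3, 0, 0, -8.4, 60], [21, 14, 3, 0, 0, -8.4, 60], [19, 17, 3, 0, 0, -8.4, 60]],
  ],
)

```text
clock: 11.45
eef_pos: [0.5088, 0.1654, 0.197]
tool_rot: [0.443, 0.896, -0.008, -0.018]
ft_force: [0.5, -0.1, -0.2]
grip_width: 0.06
```

```bash
python3 plan.py 565 301 190 85.5 0 60; python3 - <<'E'
from h import *
# first cell: difference against empty-rack average
a=np.load('avg.npz'); p=np.load('rack.npy')
for n in('top','side'):
    im=snap(n)[:,:,::-1].astype(float); d=np.abs(im-a[n]).max(2); d=cv2.GaussianBlur(d,(0,0),1.2)
    x0,x1,y0,y1=(308,360,160,252) if n=='top' else (262,352,105,190)
    k,l,s,c=cv2.connectedComponentsWithStats((d[y0:y1,x0:x1]>28).astype(np.uint8))
    print(n,[(int(s[i,4]),(c[i]+[x0,y0]).round(1)) for i in range(1,k) if s[i,4]>12],'lip',proj(n,place(np.array([[-.109,0,.034]]),p)).round(1))
E
```

```text
at [508.8 165.4 197. ] grip 0.06 F [ 0.5 -0.1 -0.2] t 11.45 q [0.31 0.36 0.07 1.33 0.01 1.22]
turn [ -1.1  -2.1 -48.1] n 6
[[12,21,1,-0.2,-0.3,-8.0,60.0],[9,23,1,-0.2,-0.3,-8.0,60.0],[6,24,1,-0.2,-0.3,-8.0,60.0],[3,24,1,-0.2,-0.3,-8.0,60.0],[-1,24,1,-0.2,-0.3,-8.0,60.0]]
[[-4,24,1,-0.2,-0.3,-8.0,60.0]]
top [(213, array([330.6, 240.7]))] lip [[328.9 242.4]]
side [(2402, array([276.1, 148.3])), (180, array([339.7, 163.5]))] lip [[342.  166.3]]
```

The first cell shows up at the front lip in both views (top 331,241; side 340,164). On to the block.

Emit:
jog_arm(
  deltas=[
    [[12, 21, 1, -0.2, -0.3, -8, 60], [9, 23, 1, -0.2, -0.3, -8, 60], [6, 24, 1, -0.2, -0.3, -8, 60], [3, 24, 1, -0.2, -0.3, -8, 60], [-1, 24, 1, -0.2, -0.3, -8, 60]],
  ],
)

```text
clock: 12.05
eef_pos: [0.5522, 0.2769, 0.1845]
tool_rot: [0.103, 0.995, -0.004, -0.009]
ft_force: [0.2, -1.1, 0.7]
grip_width: 0.06
```

Emit:
jog_arm(
  deltas=[
    [[-4, 24, 15, -0.2, -0.3, -8, 60], [0, 0, 30, 0, 0, 0, 60], [0, 0, 0, 0, 0, 0, 60]],
  ],
)

```text
clock: 12.35
eef_pos: [0.56, 0.3004, 0.1353]
tool_rot: [0.03, 1.0, -0.003, -0.008]
ft_force: [-0.3, -0.2, -0.2]
grip_width: 0.0601
```

```bash
python3 plan.py 565 301 100 85.5 0 60 30
```

```text
at [560.  300.4 135.3] grip 0.0601 F [-0.3 -0.2 -0.2] t 12.35 q [0.49 0.57 0.26 1.27 0.   0.55]
turn [-0.3 -0.9  1. ] n 2
[[-3,1,18,-0.2,-0.5,0.5,60.0],[-3,1,18,-0.2,-0.5,0.5,60.0]]
```

Emit:
jog_arm(
  deltas=[
    [[-3, 1, 20, -0.2, -0.5, 0.5, 60], [-2, 0, 25, -0.2, -0.4, 0.5, 60], [0, 0, 20, 0, 0, 0, 60], [0, 0, 15, 0, 0, 0, 60], [0, 0, 0, 0, 0, 0, 60]],
  ],
)

```text
clock: 12.85
eef_pos: [0.5648, 0.2967, 0.0561]
tool_rot: [0.044, 0.999, -0.0, -0.0]
ft_force: [0.4, -0.8, -0.4]
grip_width: 0.0603
```

```bash
python3 plan.py 565 301 42 85.5 0 60 30
```

```text
at [564.8 296.7  56.1] grip 0.0603 F [ 0.4 -0.8 -0.4] t 12.85 q [ 0.48  0.63  0.13  1.08 -0.    0.57]
turn [-0.1 -0.  -0.6] n 1
[[0,4,14,-0.1,-0.0,-0.6,60.0]]
```

Emit:
jog_arm(
  deltas=[
    [[0, 4, 12, 0, 0, -0.5, 60], [0, 0, 3, 0, 0, 0, 60], [0, 0, 0, 0, 0, 0, 28], [0, 0, 0, 0, 0, 0, 28], [0, 0, 0, 0, 0, 0, 28]],
  ],
)

```text
clock: 13.35
eef_pos: [0.5674, 0.3008, 0.0446]
tool_rot: [0.041, 0.999, 0.001, 0.002]
ft_force: [0.0, 0.5, -0.9]
grip_width: 0.0311
```

Emit:
jog_arm(
  deltas=[
    [[0, 0, 0, 0, 0, 0, 28], [0, 0, 0, 0, 0, 0, 28]],
  ],
)

```text
clock: 13.55
eef_pos: [0.5675, 0.3009, 0.045]
tool_rot: [0.041, 0.999, 0.001, 0.002]
ft_force: [-0.2, -0.2, -1.3]
grip_width: 0.0309
```

Emit:
jog_arm(
  deltas=[
    [[0, 0, -15, 0, 0, 0, 28], [0, 0, -25, 0, 0, 0, 28], [0, 0, -35, 0, 0, 0, 28], [0, 0, -40, 0, 0, 0, 28], [0, 0, -20, 0, 0, 0, 28]],
  ],
)

```text
clock: 14.05
eef_pos: [0.5635, 0.299, 0.178]
tool_rot: [0.041, 0.999, -0.002, -0.004]
ft_force: [0.6, 0.8, -0.2]
grip_width: 0.0312
```

```bash
python3 plan.py 440 0 160 90 40 28; python3 - <<'E'
from h import *
print(get_obs()['ft_torque']); o=get_obs()
b=snap('side');a=snap('top');u=proj('side',[o['eef_pos']])[0].astype(int)
x,y=u-45
B=cv2.resize(b[y:y+90,x:x+90,::-1],(480,480),interpolation=cv2.INTER_CUBIC)
cv2.imwrite('pics/g5.png',B)
E
```

```text
at [563.5 299.  178. ] grip 0.0312 F [ 0.6  0.8 -0.2] t 14.05 q [ 0.49  0.55  0.33  1.36 -0.    0.57]
turn [ -1.9 -40.4  -4.4] n 8
[[12,-39,3,-0.2,-5.0,-0.6,28.0],[13,-38,1,-0.2,-5.0,-0.6,28.0],[13,-38,0,-0.2,-5.0,-0.6,28.0],[14,-38,-1,-0.2,-5.0,-0.6,28.0],[14,-38,-3,-0.2,-5.0,-0.6,28.0]]
[[14,-38,-4,-0.2,-5.0,-0.6,28.0],[14,-38,-5,-0.2,-5.0,-0.6,28.0],[14,-38,-7,-0.2,-5.0,-0.6,28.0]]
[ 0.0761 -0.05    0.0046]
```

View pics/g5.png

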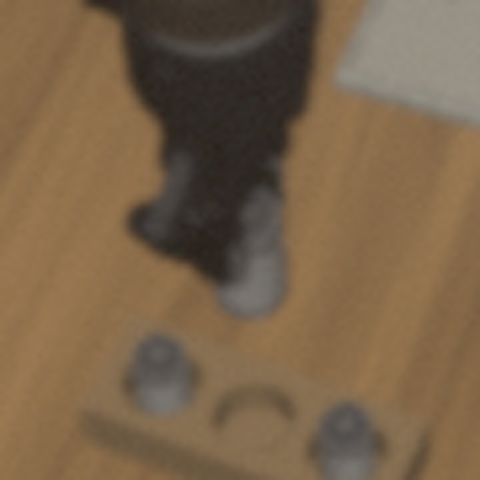

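The cell is held upright (crop 255,280), the middle well is empty and both thin cells stand untouched. I move to the tray while tilting.

```bash
python3 plan.py 485 0 150 90 50 28 40
```

```text
at [564.4 299.5 178.3] grip 0.031 F [ 0.9  0.6 -1.9] t 14.15 q [ 0.49  0.55  0.33  1.36 -0.    0.57]
turn [ -2.2 -50.2  -4.3] n 8
[[7,-38,4,-0.3,-6.3,-0.5,28.0],[8,-38,3,-0.3,-6.3,-0.5,28.0],[8,-38,2,-0.3,-6.3,-0.5,28.0],[9,-38,1,-0.3,-6.3,-0.5,28.0],[9,-38,-1,-0.3,-6.3,-0.5,28.0]]
[[9,-38,-2,-0.3,-6.3,-0.5,28.0],[9,-38,-3,-0.3,-6.3,-0.5,28.0],[9,-38,-4,-0.3,-6.3,-0.5,28.0]]
```

Emit:
jog_arm(
  deltas=[
    [[7, -38, 4, -0.3, -6.3, -0.5, 28], [8, -38, 3, -0.3, -6.3, -0.5, 28], [8, -38, 2, -0.3, -6.3, -0.5, 28], [9, -38, 1, -0.3, -6.3, -0.5, 28], [9, -38, -1, -0.3, -6.3, -0.5, 28]],
  ],
)

```text
clock: 14.65
eef_pos: [0.5155, 0.1114, 0.1433]
tool_rot: [0.013, 0.962, -0.003, 0.272]
ft_force: [1.1, 0.2, -2.7]
grip_width: 0.0314
```

```bash
python3 plan.py 485 0 110 90 50 28 40
```

```text
at [515.5 111.4 143.3] grip 0.0314 F [ 1.1  0.2 -2.7] t 14.65 q [ 0.31  0.04 -0.66  0.35 -0.17  0.29]
turn [ -0.9 -18.4  -1.3] n 4
[[10,-28,3,-0.2,-4.6,-0.3,28.0],[11,-28,2,-0.2,-4.6,-0.3,28.0],[11,-28,2,-0.2,-4.6,-0.3,28.0],[11,-28,1,-0.2,-4.6,-0.3,28.0]]
```

Emit:
jog_arm(
  deltas=[
    [[10, -28, 3, -0.2, -4.6, -0.3, 28], [11, -28, 2, -0.2, -4.6, -0.3, 28], [11, -28, 2, -0.2, -4.6, -0.3, 28], [11, -28, 1, -0.2, -4.6, -0.3, 28], [0, 0, 0, 0, 0, 0, 28]],
  ],
)

```text
clock: 15.15
eef_pos: [0.4963, -0.0069, 0.1213]
tool_rot: [0.001, 0.911, -0.003, 0.413]
ft_force: [-0.4, 0.1, -1.2]
grip_width: 0.0313
```

```bash
python3 plan.py 495 0 55 90 50 28 25
```

```text
at [496.3  -6.9 121.3] grip 0.0313 F [-0.4  0.1 -1.2] t 15.15 q [-0.02  0.02 -1.09 -0.38  0.01 -0.01]
turn [-0.4 -1.3  0. ] n 3
[[17,2,14,-0.1,-0.4,0.0,28.0],[17,2,14,-0.1,-0.4,0.0,28.0],[17,2,14,-0.1,-0.4,0.0,28.0]]
```

```bash
python3 plan.py 500 0 75 90 41 28 25
```

```text
at [496.3  -6.9 121.3] grip 0.0313 F [-0.4  0.1 -1.2] t 15.15 q [-0.02  0.02 -1.09 -0.38  0.01 -0.01]
turn [-0.4  7.7 -0. ] n 2
[[16,4,17,-0.2,3.9,-0.0,28.0],[15,4,18,-0.2,3.9,-0.0,28.0]]
```

Emit:
jog_arm(
  deltas=[
    [[3, 3, 6, 0, 4, 0, 28], [8, 3, 10, 0, 4, 0, 28], [14, 1, 16, 0, 0, 0, 28], [0, 0, 0, 0, 0, 0, 28]],
  ],
)

```text
clock: 15.55
eef_pos: [0.4894, -0.0011, 0.071]
tool_rot: [0.004, 0.942, -0.004, 0.335]
ft_force: [-0.9, -0.1, -2.8]
grip_width: 0.031
```

```bash
python3 plan.py 500 0 50 90 41 28 25
```

```text
at [489.4  -1.1  71. ] grip 0.031 F [-0.9 -0.1 -2.8] t 15.55 q [ 0.01  0.1  -1.   -0.22 -0.01  0.01]
turn [-0.5 -1.8 -0.3] n 1
[[5,1,23,-0.5,-1.8,-0.3,28.0]]
```

Emit:
jog_arm(
  deltas=[
    [[8, 1, 19, -0.2, -1, 0, 28], [3, 0, 4, 0, 0, 0, 28]],
  ],
)

```text
clock: 15.75
eef_pos: [0.4935, 0.0008, 0.0449]
tool_rot: [0.002, 0.94, -0.002, 0.342]
ft_force: [-1.5, -0.0, -2.2]
grip_width: 0.0309
```

Emit:
jog_arm(
  deltas=[
    [[2, 0, 3, 0, 0, 0, 28]],
  ],
)

```text
clock: 15.85
eef_pos: [0.4947, 0.0009, 0.0427]
tool_rot: [0.002, 0.939, -0.002, 0.344]
ft_force: [-21.9, -1.1, 44.0]
grip_width: 0.0312
```

```bash
python3 plan.py 500 0 44 90 41 28 25
```

```text
at [494.7   0.9  42.7] grip 0.0312 F [-21.9  -1.1  44. ] t 15.85 q [ 0.01  0.22 -1.04 -0.39 -0.01  0.01]
turn [-0.3 -0.8 -0.2] n 1
[[-5,-1,2,-0.3,-0.8,-0.2,28.0]]
```

Emit:
jog_arm(
  deltas=[
    [[-1, 0, -1, 0, 0, 0, 28], [0, 0, 0, 0, 0, 0, 60], [0, 0, 0, 0, 0, 0, 60], [0, 0, 0, 0, 0, 0, 60], [0, 0, 0, 0, 0, 0, 60]],
  ],
)

```text
clock: 16.35
eef_pos: [0.4958, 0.0016, 0.0474]
tool_rot: [0.002, 0.938, -0.002, 0.346]
ft_force: [1.1, 0.5, 0.2]
grip_width: 0.0598
```

Emit:
jog_arm(
  deltas=[
    [[0, 0, 0, 0, 0, 0, 60], [-8, 0, -14, 0, 4, 0, 60], [-16, 0, -27, 0, 7, 0, 60], [-16, 0, -30, 0, 7, 0, 60], [-14, 0, -32, 0, 7, 0, 60]],
  ],
)

```text
clock: 16.85
eef_pos: [0.4861, 0.0017, 0.118]
tool_rot: [0.002, 0.982, -0.001, 0.191]
ft_force: [1.6, 0.5, -1.3]
grip_width: 0.06
```

```bash
python3 plan.py 400 150 200 90 0 60 40;  python3 plan.py 480 0 180 90 0 60 40|tail -2
```

```text
at [486.1   1.7 118. ] grip 0.06 F [ 1.6  0.5 -1.3] t 16.85 q [ 0.01  0.05 -0.63  0.51 -0.01  0.01]
turn [-0.2 22.  -0.2] n 5
[[10,30,-22,-0.0,4.4,-0.0,60.0],[12,30,-21,-0.0,4.4,-0.0,60.0],[13,30,-20,-0.0,4.4,-0.0,60.0],[15,30,-19,-0.0,4.4,-0.0,60.0],[16,30,-18,-0.0,4.4,-0.0,60.0]]
turn [-0.2 22.  -0.2] n 3
[[-6,-1,-20,-0.1,7.3,-0.1,60.0],[-3,-1,-21,-0.1,7.3,-0.1,60.0],[-1,-1,-21,-0.1,7.3,-0.1,60.0]]
```

```bash
python3 plan.py 380 -170 200 90 0 60 43
```

```text
at [486.1   1.7 118. ] grip 0.06 F [ 1.6  0.5 -1.3] t 16.85 q [ 0.01  0.05 -0.63  0.51 -0.01  0.01]
turn [-0.2 22.  -0.2] n 6
[[11,-29,-19,-0.0,3.7,-0.0,60.0],[12,-29,-18,-0.0,3.7,-0.0,60.0],[14,-29,-18,-0.0,3.7,-0.0,60.0],[15,-29,-17,-0.0,3.7,-0.0,60.0],[16,-29,-16,-0.0,3.7,-0.0,60.0]]
[[17,-29,-15,-0.0,3.7,-0.0,60.0]]
```

Emit:
jog_arm(
  deltas=[
    [[11, -29, -24, 0, 4.4, 0, 60], [12, -33, -22, 0, 4.4, 0, 60], [14, -35, -18, 0, 4.4, 0, 60], [15, -35, -17, 0, 4.4, 0, 60], [16, -35, -10, 0, 4.4, 0, 60]],
  ],
)

```text
clock: 17.35
eef_pos: [0.3985, -0.1669, 0.2009]
tool_rot: [-0.003, 1.0, -0.001, -0.001]
ft_force: [0.1, -0.2, 0.1]
grip_width: 0.0602
```

```bash
cat > m5.py <<'E'
from h import *
ims={n:np.mean([snap(n).astype(float) for _ in range(2)],0)[:,:,::-1].astype(np.uint8) for n in('top','side')}
ms={};tiles=[]
for n in ims:
    x0,y0=proj(n,[.478,0,.02])[0].astype(int)-22; im=ims[n][y0:y0+44,x0:x0+44].astype(float)
    d=np.linalg.norm(im-np.median(im.reshape(-1,3),0),axis=2); b=cv2.morphologyEx((d>22).astype(np.uint8),cv2.MORPH_CLOSE,np.ones((5,5)))
    k,l,s,c=cv2.connectedComponentsWithStats(b); print(n,[(int(s[i,4]),(c[i]+[x0,y0]).round(1)) for i in range(1,k) if s[i,4]>20])
    i=min((i for i in range(1,k) if 100<s[i,4]<450),key=lambda i:np.hypot(*(c[i]-22)),default=None)
    if i: ms[n]=np.zeros((384,512)); ms[n][y0:y0+44,x0:x0+44]=l==i
    tiles.append(cv2.resize(ims[n][y0-18:y0+62,x0-18:x0+62],(390,390),interpolation=cv2.INTER_CUBIC))
cv2.imwrite('pics/g6.png',np.hstack(tiles))
for th in(0,.6,-.6): print(fit(ms,cyl(),[.475,.0,th,.0215],[.01,.01,.3,.005]))
E
python3 m5.py; python3 plan.py 480 0 180 90 0 60 40|head -1
```

```text
top [(34, array([271.4, 200. ])), (235, array([257.4, 223.7]))]
side [(48, array([280.6, 201.5])), (137, array([311.7, 198.3])), (207, array([303.3, 218.1]))]
(array([ 0.4732, -0.0006,  0.0141,  0.0221]), np.float64(0.6745735712313499))
(array([ 0.4731, -0.0002,  0.0266,  0.0219]), np.float64(0.6692401734051623))
(array([ 0.4738, -0.0019,  0.0585,  0.0195]), np.float64(0.680651942141848))
at [ 398.8 -166.   198.8] grip 0.0597 F [0.7 1.  0.3] t 17.55 q [-0.39  0.13 -0.22  1.22 -0.   -0.4 ]
```

View pics/g6.png

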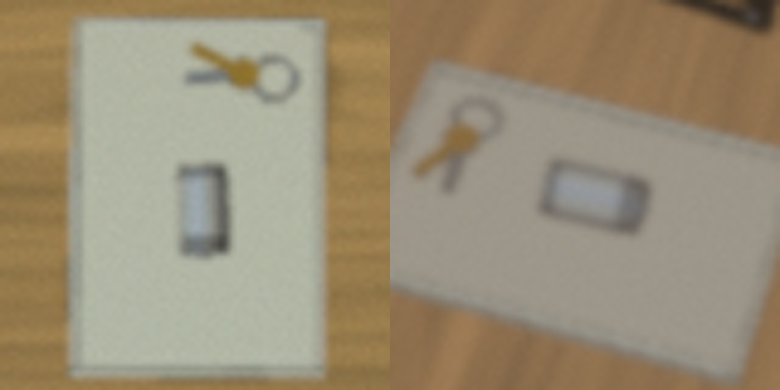

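The cell lies on its side in the tray along x (top crop 205,210), keys untouched. I regrasp it across its middle at (473, 0).

```bash
python3 plan.py 473 0 90 90 0 60 45
```

```text
at [ 398.8 -166.   198.8] grip 0.0597 F [0.7 1.  0.3] t 17.55 q [-0.39  0.13 -0.22  1.22 -0.   -0.4 ]
turn [-0.  -0.1  0.2] n 5
[[-15,33,22,-0.0,-0.0,0.0,60.0],[-15,33,22,-0.0,-0.0,0.0,60.0],[-15,33,22,-0.0,-0.0,0.0,60.0],[-15,33,22,-0.0,-0.0,0.0,60.0],[-15,33,22,-0.0,-0.0,0.0,60.0]]
```

Emit:
jog_arm(
  deltas=[
    [[-15, 33, 22, 0, 0, 0, 60], [-15, 33, 22, 0, 0, 0, 60], [-15, 33, 22, 0, 0, 0, 60], [-15, 33, 22, 0, 0, 0, 60], [-15, 33, 22, 0, 0, 0, 60]],
  ],
)

```text
clock: 18.05
eef_pos: [0.4746, 0.0047, 0.0861]
tool_rot: [0.0, 1.0, -0.001, 0.003]
ft_force: [0.7, -0.0, 0.7]
grip_width: 0.0599
```

Emit:
jog_arm(
  deltas=[
    [[0, 0, 0, 0, 0, 0, 60], [0, 0, 0, 0, 0, 0, 60]],
  ],
)

```text
clock: 18.25
eef_pos: [0.4715, 0.0111, 0.0818]
tool_rot: [-0.005, 1.0, 0.0, -0.001]
ft_force: [0.2, -0.7, 0.9]
grip_width: 0.0599
```

```bash
python3 plan.py 473 0 25 90 0 60 25
```

```text
at [471.5  11.1  81.8] grip 0.0599 F [ 0.2 -0.7  0.9] t 18.25 q [ 0.02  0.31 -0.32  0.94  0.    0.01]
turn [ 0.  -0.1  0.6] n 3
[[0,-4,19,0.0,-0.0,0.2,60.0],[0,-4,19,0.0,-0.0,0.2,60.0],[0,-4,19,0.0,-0.0,0.2,60.0]]
```

Emit:
jog_arm(
  deltas=[
    [[-1, -6, 10, 0, 0, 0.3, 60], [0, -5, 19, 0, 0, 0.3, 60], [0, 0, 19, 0, 0, 0, 60], [0, 0, 8, 0, 0, 0, 60], [0, 0, 0, 0, 0, 0, 60]],
  ],
)

```text
clock: 18.75
eef_pos: [0.4718, -0.0037, 0.0252]
tool_rot: [0.002, 1.0, -0.0, 0.001]
ft_force: [0.8, -0.2, -0.5]
grip_width: 0.0603
```

```bash
python3 plan.py 473 0 9 90 0 60 25
```

```text
at [471.8  -3.7  25.2] grip 0.0603 F [ 0.8 -0.2 -0.5] t 18.75 q [-0.01  0.38 -0.39  0.79 -0.   -0.  ]
turn [-0.1  0.2 -0.3] n 1
[[-1,4,16,-0.1,0.2,-0.3,60.0]]
```

Emit:
jog_arm(
  deltas=[
    [[-1, 4, 13, 0, 0.2, -0.2, 60], [0, 0, 2, 0, 0, 0, 60], [0, 0, 0, 0, 0, 0, 28], [0, 0, 0, 0, 0, 0, 28], [0, 0, 0, 0, 0, 0, 28]],
  ],
)

```text
clock: 19.25
eef_pos: [0.4746, -0.0004, 0.0112]
tool_rot: [0.001, 1.0, -0.0, 0.002]
ft_force: [-0.4, 1.0, -1.1]
grip_width: 0.0311
```

Emit:
jog_arm(
  deltas=[
    [[0, 0, 0, 0, 0, 0, 28], [0, 0, 0, 0, 0, 0, 28]],
  ],
)

```text
clock: 19.45
eef_pos: [0.4747, -0.0003, 0.0114]
tool_rot: [0.001, 1.0, -0.0, 0.002]
ft_force: [0.1, 1.3, -1.5]
grip_width: 0.0309
```

Emit:
jog_arm(
  deltas=[
    [[0, 0, -20, 0, 0, 0, 28], [0, 0, -30, 0, 0, 0, 28], [0, 0, -40, 0, 0, 0, 28], [0, 0, -45, 0, 0, 0, 28], [0, 0, -45, 0, 0, 0, 28]],
  ],
)

```text
clock: 19.95
eef_pos: [0.4674, 0.0, 0.1893]
tool_rot: [0.001, 1.0, -0.001, -0.008]
ft_force: [1.9, -0.8, -1.1]
grip_width: 0.031
```

```bash
python3 plan.py 510 -243 235 -7.1 0 28 45; python3 - <<'E'
from h import *
# cell 2 held? thin check: mean brightness at held spot in side view; and cell 1 still at lip
snap('side'); print([(round(r['conf'],2),np.round(r['at'])) for r in masks_of('cell_lying','side')], proj('side',[get_obs()['eef_pos']+[0,0,.01]]),proj('side',place(np.array([[-.109,0,.034]]),np.load('rack.npy'))))
E
```

```text
at [467.4   0.  189.3] grip 0.031 F [ 1.9 -0.8 -1.1] t 19.95 q [ 0.    0.21 -0.14  1.23 -0.    0.  ]
turn [-0.9 -0.7 97. ] n 12
[[-4,-20,-4,-0.1,-0.1,8.1,28.0],[-6,-20,-4,-0.1,-0.1,8.1,28.0],[-9,-18,-4,-0.1,-0.1,8.1,28.0],[-12,-17,-4,-0.1,-0.1,8.1,28.0],[-14,-15,-4,-0.1,-0.1,8.1,28.0]]
[[-16,-13,-4,-0.1,-0.1,8.1,28.0],[-18,-11,-4,-0.1,-0.1,8.1,28.0],[-19,-8,-4,-0.1,-0.1,8.1,28.0],[-20,-5,-4,-0.1,-0.1,8.1,28.0],[-20,-3,-4,-0.1,-0.1,8.1,28.0]]
[[-21,0,-4,-0.1,-0.1,8.1,28.0],[-20,3,-4,-0.1,-0.1,8.1,28.0]]
[(0.73, array([338., 165.])), (0.64, array([246., 198.]))] [[307.1248 174.5486]] [[342.0111 166.2832]]
```

Cell 1 stays at the lip. I carry the second one over.

Emit:
jog_arm(
  deltas=[
    [[-4, -20, -8, 0, 0, 8.1, 28], [-6, -20, -8, 0, 0, 8.1, 28], [-9, -18, -8, 0, 0, 8.1, 28], [-12, -17, -8, 0, 0, 8.1, 28], [-14, -15, -6, 0, 0, 8.1, 28]],
  ],
)

```text
clock: 20.55
eef_pos: [0.4886, -0.1015, 0.231]
tool_rot: [0.357, 0.934, -0.001, -0.003]
ft_force: [0.2, 0.2, -1.7]
grip_width: 0.031
```

Emit:
jog_arm(
  deltas=[
    [[-16, -13, -4, 0, 0, 8.1, 28], [-18, -11, -2, 0, 0, 8.1, 28], [-19, -8, 0, 0, 0, 8.1, 28], [-20, -5, 0, 0, 0, 8.1, 28], [-20, -3, 0, 0, 0, 8.1, 28]],
  ],
)

```text
clock: 21.05
eef_pos: [0.5018, -0.2072, 0.2319]
tool_rot: [0.669, 0.743, -0.003, -0.005]
ft_force: [-0.2, -0.2, -1.2]
grip_width: 0.0309
```

```bash
python3 plan.py 510 -243 180 -7.1 0 28 25
```

```text
at [ 501.8 -207.2  231.9] grip 0.0309 F [-0.2 -0.2 -1.2] t 21.05 q [-0.39  0.34  0.14  1.38 -0.    1.08]
turn [-0.7 -0.1 13.1] n 3
[[-12,2,17,-0.2,-0.0,4.4,28.0],[-12,3,17,-0.2,-0.0,4.4,28.0],[-12,3,17,-0.2,-0.0,4.4,28.0]]
```

Emit:
jog_arm(
  deltas=[
    [[-12, 2, 8, -0.2, 0, 4.4, 28], [-12, 3, 17, -0.2, 0, 4.4, 28], [-10, 3, 20, -0.2, 0, 4.4, 28], [0, 0, 0, 0, 0, 0, 28], [0, 0, 0, 0, 0, 0, 28]],
  ],
)

```text
clock: 21.55
eef_pos: [0.5084, -0.2441, 0.1797]
tool_rot: [0.755, 0.656, -0.001, -0.005]
ft_force: [0.1, 0.2, -0.9]
grip_width: 0.0308
```

```bash
python3 plan.py 510 -243 165 -7.1 0 28 25; python3 - <<'E'
from h import *
a=np.load('avg.npz')['top'];im=snap('top')[:,:,::-1].astype(float); p=np.load('rack.npy');c,s=np.cos(p[2]),np.sin(p[2])
# bright cell end on dark/wood: low saturation (wood R-B is high), bright
m=((im[:,:,2]-im[:,:,0])<35)&(im.min(2)>95); m[:,:322]=0;m[:,345:]=0;m[:195]=0;m[225:]=0
k,l,st,ce=cv2.connectedComponentsWithStats(m.astype(np.uint8),connectivity=4)
z=get_obs()['eef_pos'][2]+.010
for i in range(1,k):
    if st[i,4]>15:
        W=onz('top',(st[i,0]-.5,ce[i,1]),z);d=W[:2]-p[:2];print(st[i],ce[i],'end in rack frame',c*d[0]+s*d[1],-s*d[0]+c*d[1])
E
```

```text
at [ 508.4 -244.1  179.7] grip 0.0308 F [ 0.1  0.2 -0.9] t 21.55 q [-0.45  0.4   0.09  1.27  0.    1.26]
turn [-0.5 -0.2 -0.9] n 1
[[1,2,15,-0.5,-0.2,-0.9,28.0]]
[335 206   7  10  56] [338.2679 211.    ] end in rack frame -0.015348064109535424 0.02343670369436867
```

```bash
python3 - <<'E'
from h import *
a=np.load('avg.npz')['top'];p=np.load('rack.npy');c,s=np.cos(p[2]),np.sin(p[2])
im=np.mean([snap('top').astype(float) for _ in range(3)],0)[:,:,::-1]
d=im-a; print(np.rint(np.abs(d).max(2)[206:217:2,324:342]).astype(int)); print(np.rint(im[206:217:2,324:342,0]).astype(int))
for u in(330.5,331.5,332.5):
    W=onz('top',(u,211),.19);q=W[:2]-p[:2];print(u,-s*q[0]+c*q[1])
E
```

```text
[[ 0  1  2  2  2  1  3  2  5 37 83 86 69 49 31 44 39 30]
 [ 4  6  6  1  1  3  2  3 19 53 82 72 47 43 60 68 56 36]
 [ 1  2  4  1  3  2  4  5 26 59 75 63 43 54 76 78 78 68]
 [ 2  1  1  2  3  1  2  4 26 61 60 42 40 58 73 79 94 90]
 [ 3  2  3  2  2  2  3  3 15 38 45 38 33 49 69 74 86 98]
 [ 3  2  3  4  3  4  3  1  1  2  6  8  7 14 21 22 32 46]]
[[ 49  28  18  46  64  58  43  59  73  65  56  71  86  88  85  93  99  80]
 [ 56  34  12  45  65  59  39  56  72  70  69  86 103 107 106 116 118  87]
 [ 53  23  22  53  70  56  42  55  73  78  83  99 113 114 117 133 140 114]
 [ 44  19  21  47  56  44  37  53  63  60  81 100 109 112 116 134 147 123]
 [ 42  19  25  49  60  46  44  58  68  69  78  90  92  96 113 132 141 129]
 [ 35  13  30  56  57  38  46  65  72  71  73  70  62  54  72  85  85  72]]
330.5 0.034667918688484164
331.5 0.0318819558528788
332.5 0.029095999843056185
```

The cell end sits at rack y ≈ +30 mm, so it is centred. Lowering.

Emit:
jog_arm(
  deltas=[
    [[0, 1, 15, -0.3, 0, -0.5, 28], [0, 0, 15, -0.2, 0, -0.4, 28], [0, -2, 12, 0, 0, 0, 28], [0, -2, 8, 0, 0, 0, 28], [0, 0, 0, 0, 0, 0, 28]],
  ],
)

```text
clock: 22.25
eef_pos: [0.5101, -0.2426, 0.1357]
tool_rot: [0.747, 0.664, 0.005, 0.005]
ft_force: [0.3, -0.2, -1.0]
grip_width: 0.0311
```

```bash
python3 plan.py 511 -244 114 -7.1 0 28 25
```

```text
at [ 510.1 -242.6  135.7] grip 0.0311 F [ 0.3 -0.2 -1. ] t 22.25 q [-0.45  0.41 -0.    1.14  0.    1.24]
turn [0.8 0.  0.4] n 1
[[-1,1,22,0.8,0.0,0.4,28.0]]
```

Emit:
jog_arm(
  deltas=[
    [[-1, 1, 10, 0.4, 0, 0.2, 28], [0, 0, 8, 0.3, 0, 0.2, 28], [0, -1, 4, 0, 0, 0, 28]],
  ],
)

```text
clock: 22.55
eef_pos: [0.5124, -0.2442, 0.1149]
tool_rot: [0.75, 0.662, 0.001, 0.003]
ft_force: [0.7, 0.0, -0.8]
grip_width: 0.0311
```

Emit:
jog_arm(
  deltas=[
    [[0, -1, 4, 0, 0, 0, 28]],
  ],
)

```text
clock: 22.65
eef_pos: [0.5122, -0.2444, 0.113]
tool_rot: [0.75, 0.662, 0.002, 0.004]
ft_force: [-8.1, 4.6, 31.0]
grip_width: 0.031
```

Seated (31 N). Release and lift.

Emit:
jog_arm(
  deltas=[
    [[0, 0, -1, 0, 0, 0, 50], [0, 0, 0, 0, 0, 0, 50], [0, 0, 0, 0, 0, 0, 50]],
  ],
)

```text
clock: 22.95
eef_pos: [0.5134, -0.245, 0.1156]
tool_rot: [0.75, 0.662, 0.003, 0.006]
ft_force: [-0.6, -0.4, -0.0]
grip_width: 0.0499
```

Emit:
jog_arm(
  deltas=[
    [[0, 0, -12, 0, 0, 0, 50], [0, 0, -25, 0, 0, 0, 50], [0, 0, -35, 0, 0, 0, 50], [0, 0, -40, 0, 0, 0, 50], [0, 0, -20, 0, 0, 0, 60]],
  ],
)

```text
clock: 23.45
eef_pos: [0.509, -0.2432, 0.2498]
tool_rot: [0.75, 0.662, 0.001, 0.001]
ft_force: [0.7, -0.2, -0.9]
grip_width: 0.06
```

Emit:
jog_arm(
  deltas=[
    [[20, -20, 0, 0, 0, 0, 60], [30, -25, 0, 0, 0, 0, 60], [35, -25, 0, 0, 0, 0, 60], [35, -25, 0, 0, 0, 0, 60], [30, -20, 0, 0, 0, 0, 60]],
  ],
)

```text
clock: 23.95
eef_pos: [0.4155, -0.0804, 0.2561]
tool_rot: [0.752, 0.659, 0.004, 0.008]
ft_force: [1.2, 0.2, 0.2]
grip_width: 0.0599
```

Emit:
jog_arm(
  deltas=[
    [[30, 0, 0, 0, 0, 0, 60], [20, 0, 0, 0, 0, 0, 60], [0, 0, 0, 0, 0, 0, 60], [0, 0, 0, 0, 0, 0, 60], [0, 0, 0, 0, 0, 0, 60]],
  ],
)

```text
clock: 24.45
eef_pos: [0.4193, -0.0266, 0.2603]
tool_rot: [0.751, 0.661, 0.006, 0.01]
ft_force: [0.6, 0.0, -0.7]
grip_width: 0.0598
```

```bash
python3 - <<'E'
from h import *
a=np.load('avg.npz'); p=np.load('rack.npy'); print(get_obs()['eef_pos'],get_obs()['clock'])
C=place(np.array([[-.109,0,.034],[-.076,0,.04]]),p)
out=[]
for n in('top','side'):
    im=np.mean([snap(n).astype(float) for _ in range(3)],0)[:,:,::-1]; d=cv2.GaussianBlur(np.abs(im-a[n]).max(2),(0,0),.8)
    x0,x1,y0,y1=(308,360,160,252) if n=='top' else (262,352,105,190)
    k,l,s,c=cv2.connectedComponentsWithStats((d[y0:y1,x0:x1]>28).astype(np.uint8))
    print(n,[(s[i].tolist(),(c[i]+[x0,y0]).round(1)) for i in range(1,k) if s[i,4]>10],'expect',proj(n,C).round(1).tolist())
    print([(round(r['conf'],2),np.round(r['at'])) for r in masks_of('cell_lying',n)])
    if n=='top':
        D=im-a[n]; 
        for r in range(222,252,2): print(r,np.rint(im[r,314:344:2,0]).astype(int))
for n,b in (('top',(225,180,60,85)),('top',(150,165,30,58)),('side',(200,270,72,60)),('side',(246,185,110,80))):
    im=snap(n)[:,:,::-1].astype(float); x,y,w,h=b; d=cv2.GaussianBlur(np.abs(im-a[n]).max(2),(0,0),1)[y:y+h,x:x+w]
    k,l,s,c=cv2.connectedComponentsWithStats((d>25).astype(np.uint8)); print('chg',n,[(int(s[i,4]),(c[i]+[x,y]).round(0)) for i in range(1,k) if s[i,4]>6])
E
```

```text
[ 0.4193 -0.0266  0.2603] 24.45
top [([12, 65, 22, 22, 403], array([330.8, 235.7]))] expect [[328.9, 242.4], [330.3, 232.1]]
[(0.55, array([265., 168.])), (0.51, array([330., 242.]))]
222 [51 16 14 13 25 11 45 43 41 54 44 26 32 13  2]
224 [43 19 17 27 56 26 38 35 35 52 62 34 53  4 10]
226 [40 12 16 35 66 83 83 97 82 70 56 50 39 21 16]
228 [ 35  11  14  43  80 106 119 141 139 137 134 128 111  76  26]
230 [ 29  12   8  50  90 114 133 164 162 160 160 158 142 107  45]
232 [ 23  15  10  52  90 106 132 156 160 160 162 162 145 100  40]
234 [ 22  15  20  61  70  74 113 129 133 137 142 147 126  82  38]
236 [23 20 25 58 74 80 96 99 95 91 93 95 75 40 44]
238 [ 30  16  28  72  97 108 130 136 134 129 125 119  93  54  52]
240 [ 77  31  35  74 109 120 152 161 159 157 154 150 116  72  55]
242 [ 24  10  28  54 106 115 156 162 162 163 162 162 122  67  54]
244 [ 54  32  49  50  65  95 133 135 141 144 149 147 112  54  57]
246 [78 66 63 69 60 50 49 48 58 66 83 93 66 32 63]
248 [80 81 78 78 82 76 79 76 71 68 67 77 56 54 75]
250 [73 74 76 71 75 73 74 74 75 75 74 75 74 75 73]
side [([47, 0, 43, 68, 1487], array([337.1, 132.8])), ([47, 29, 15, 9, 82], array([316.3, 137.3])), ([55, 38, 3, 9, 20], array([317.8, 146.8]))] expect [[342.0, 166.3], [332.3, 161.7]]
[(0.51, array([234., 299.])), (0.49, array([245., 198.])), (0.44, array([339., 163.])), (0.28, array([297., 225.]))]
chg top [(1534, array([265., 243.]))]
chg top [(119, array([163., 195.]))]
chg side [(152, array([235., 291.]))]
chg side [(154, array([304., 225.]))]
```

```bash
python3 -c "
from workcell import *; print(job_done())"
```

```text
the job is handed in; nothing more can be done
None
```

Both thick batteries are now in the rack, in the order asked, and the job was handed in at about 25 s of the 72 s allowed.

- **First battery:** I took the tray battery across its middle, set it crosswise on the upper deck and let go. It rolled through to the front lip, and pictures from both cameras showed it there.
- **Second battery:** I lifted the thick one out of the block's middle well and let it fall onto its side in the tray from a tilt of about 40°. I then took it again across its middle and loaded it from the upper deck.

**Last checks:**
- The top view shows two touching cells near image rows 241 and 231, where 242 and 232 were expected.
- A comparison with the starting pictures found only the thick cells gone from block and tray. The two thin batteries and the keys had not moved.
- The arm stood clear at 0.26 m height, with nothing in the gripper.

**What was weak or disagreed:**
- The side camera's last view of the rack was partly hidden by the arm, so the second battery's resting place is confirmed from the top view only. The arm also hid the tray from above at the end, so the keys were checked from the side only.
- The last check covered only the rack, block and tray. The other bystanders were not compared.
- The two cameras disagreed by about 6 mm on the block cell; I used the mean, and the grasp held.
- The third joint reached its −1.09 rad limit for a moment during the tilt. I backed off by tilting less.

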